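Next adapter under the magnifier

ROBOT

A 6-joint arm with a two-finger parallel gripper is mounted at the origin on a cart in front of the work surface, level with it; the furniture and walls round the work are solid. World frame = base frame: x ahead of the robot, y to its left, z up, the work surface at z = 0. Lengths are in m, angles in rad, forces in N, time in s.
With the tool pointing down it reaches from about 0.375 to 0.9 m from the base axis. Payload 3.1 kg.
Tool frame: the origin (TCP) lies on the centre line of the jaws, within the pads' length; the fingertips stand 8 mm ahead of it and the grasp point (between the pads) lies 11 mm behind it; z points along the fingers, y is the line along which they close (so a half turn about z gives the same grasp; the last joint's range is limited). The gripper opens to 85 mm and grips with 20 to 120 N. Pads are 22 mm wide; open, the fingers measure 114 mm over their backs; the gripper's body (76 mm by 85 mm) begins 54 mm behind the grasp point. The pads swing forward as they close: fully open they stand 13 mm farther back than shut.
Start: joints at [-1.349, 0.527, 1.433, -0, 1.181, -0.178], TCP at [0.243, -0.576, 0.239] pointing down, gripper open.
Joint ranges: [-3.08, 3.08], [-0.75, 2.2], [0.22, 2.44], [-1.43, 4.57], [0, 2.65], [-2.85, 2.85]. Speed limits (rad/s): [2.79, 2.79, 3.14, 3.14, 3.14, 3.14].

INTERFACE

Orientations are given as a unit quaternion [x, y, z, w].
In Python, from station import * gives the robot as it stands.
- The arm moves only by the tool play_rows, never from a script. Its argument "rows" is a list of rows, each a list of 3 entries, a list of its own where there are three numbers: the turn, a rotation vector about the tool's x, y, z in degrees, then the shift along the tool's x, y, z in mm, then the closure, from 0 (fully open) to 1 (shut). In form: [[[ax, ay, az], [dx, dy, dz], jaw], ...]. A call has 1 to 12 rows; each row shifts and turns the commanded pose from where the row before left it, along the tool's axes as they then stand; what a row does not reach is not made up. A row lasts 1/12 s, in which the tool goes at most 41.7 mm and 7.16 degrees, less where a joint would pass 70% of its speed; a pose out of reach is approached as far as the arm can. A call with a gripper value outside its range is refused whole. The fingers move at their own pace and stop on an object; "grip_force" is the grip in N (left out, the last holds). Time passes only in rows, so rows that do not move let the fingers close. It gives the time, the measured TCP pose, the force, the opening and the grip force at its end, in the units of the state.
- sense(): the state, without advancing time (a new reading comes with each control period).
- snapshot(name): name is "side" or "top" or "wrist"; returns (picture, depth): 480x640x3 uint8, red, green, blue; 480x640 float32, m along the optical axis (not along the pixel's ray), 0 where there is no reading.
- get_calibration(name): a dict with "vfov" (degrees; the focal length in pixels is half the picture's height over the tangent of half this angle, whatever the lens; pixels are square), "cx", "cy" (the principal point, pixels), "xyz" and "attitude" of the camera in the world. Camera axes: x right, y down, z forward; pixel columns grow to the right and rows downward; lengths in m; the calibration is good to about 2 mm. A picture is of the moment at which its call begins: read the wrist's pose just before it. get_calibration takes no time and is no camera call; for the wrist camera it gives the pose at the moment of the call.
- sign_off(): hands the job in; it is judged then, once.
The state is a dict: "t": time; "q": joint angles; "qd": joint speeds; "tau": joint torques, N m; "tcp_pos": TCP position; "tool_rot": TCP orientation; "force": force on the tool from outside, world axes, zero at the start; "ft_torque": the same for the moment, N m; "finger_gap": opening from 0.0 (shut) to 1.0 (fully open); "gripper_force": force on a finger pad.
Only numpy, scipy, OpenCV 4.12 (cv2) and the standard library are available. Lean on these libraries where they do the work, as an engineer would, in place of code of your own. Each camera call takes 0.05 s, during which the arm holds its last target. There are 200 camera calls.

TASK

The adapter on the inspection plate has been checked: swing the magnifier arm aside so that the lens is clear of the whole plate, and put that adapter in the out tray. Then set the oldest adapter from the stock lane (the front one, against the stop at the low end) flat in the middle of the plate, swing the arm back until the lens is centred over it, level the lens, and put every new adapter lying on the table to the right of the cable coil (not the wired one beside the power supply) into the lane lengthwise from its high end, behind the stock that remains there. Do not take the other stock out of the lane, and leave everything else on the table where it is.

Things in the scene. Friction and masses are not known exactly. Their poses are not given: they have to be found in the camera images.
- stand: bench magnifier stand, fixed: round foot 96 mm across with a post; origin at table level under the post; its own -x axis is where the arm points when joint swing reads 0
- swing (a joint): swing of the horizontal magnifier arm about the upright post, rad; 0 = arm along the stand's own -x, positive turns the arm clockwise seen from above, so its lens end goes to the left (+y) when it points at the robot; stops at -1.0 and 1.6; stiff friction (0.5 N m), stays where released. The lens centre is 204 mm from the post's axis, 127 mm above the table
- swing_pivot (a point): on the axis of the post, at arm height (127 mm above the table)
- grip_pin (a point): the upright black grip pin on the arm, 14 mm thick, round, 115 mm from the post's axis; the point is 30 mm above the arm's centre line; the arm's top face is at -24 mm from it and the pin's top at +17 mm
- lens_centre (a point): centre of the round magnifier lens (ring about 100 mm across, 12 mm thick) at the end of the arm, on its tilt axis
- lens (a joint): tilt of the lens about the arm's long axis, rad; 0 = level; positive = tab_left high, tab_right low; friction (0.1 N m) holds it where released; stops at -0.9 and 0.9
- tab_left (a point): top face of one of two flat thumb tabs (22 x 26 x 6 mm) on the rim of the lens, 60 mm from the tilt axis, on the left when the arm points at the robot; press the higher one down to level the lens
- tab_right (a point): top face of the other thumb tab, opposite
- plate: inspection plate, fixed: bare aluminium, 110 x 110 x 4 mm, under the magnifier's reach (its centre lies within 10 mm of the circle that the lens centre sweeps); origin at the centre of its underside, on the table
- out_tray: out tray, fixed: open plywood tray 170 (own x) x 120 (own y) mm, 26 mm high, walls and floor 5 mm thick; origin at the centre of its underside
- lane: stock lane, fixed: narrow slide that lies crosswise, rising to the right of the robot along its own +x at 0.21 rad (12 degrees); deck of 14 free-running grey rollers across it, on which adapters run down by themselves to the stop; clear width 43 mm between side rails that stand 6 mm above the deck, 51 mm over the rails; deck (tops of the rollers) 272 mm long, room for four adapters end to end. Origin at the centre of its underside
- lane_stop (a point): on the deck at the inner face of the stop (12 mm high) at the low left end, mid-width
- lane_top_end (a point): on the deck at its high right end, mid-width, where new stock goes on; that end is open
- checked_c (a point): black plug-in adapter brick, 38 x 58 x 30 mm (own x, y, z; about 0.12 kg, the same as all the others), the one already checked, on the inspection plate at the start; this point is its centre
- lane_1_c (a point): black plug-in adapter brick, 38 x 58 x 30 mm (own x, y, z; about 0.12 kg, the same as all the others), the oldest of the stock: first in the lane, against the stop; lies with its 58 mm along the lane; this point is its centre
- lane_2_c (a point): black plug-in adapter brick, 38 x 58 x 30 mm (own x, y, z; about 0.12 kg, the same as all the others), second in the lane behind lane_1; this point is its centre
- new_1_c (a point): black plug-in adapter brick, 38 x 58 x 30 mm (own x, y, z; about 0.12 kg, the same as all the others), new stock lying on the table to the right, nearer the robot than the lane's high end (two or three of these are there); this point is its centre
- new_2_c (a point): black plug-in adapter brick, 38 x 58 x 30 mm (own x, y, z; about 0.12 kg, the same as all the others), new stock lying on the table to the right, nearer the robot than the lane's high end (two or three of these are there); this point is its centre
- new_3_c (a point): black plug-in adapter brick, 38 x 58 x 30 mm (own x, y, z; about 0.12 kg, the same as all the others), new stock lying on the table to the right, nearer the robot than the lane's high end (two or three of these are there); this point is its centre
- spool: bystander: solder spool standing, 52 mm across, 36 mm high; origin under its centre
- tape: bystander: roll of black tape lying flat, 55 mm across, 19 mm high; origin under its centre
- driver: bystander: red screwdriver lying, 206 mm long along its y, 27 mm thick; origin under its centre
- terminal: bystander: white terminal strip, 17 x 75 x 17 mm; origin under its centre
- battery: bystander: battery lying, 15 mm thick, 50 mm long along its y; origin under its centre
Things that resemble listed ones, but are neither listed nor needed, are in the scene too. What is shaped like the part that bears new_3_c but green or turquoise is not meant.

How it is judged:
On the way, in this order (a step that is already met when the one before it is completed fails the run):
1. the magnifier arm is swung aside: lens centre more than 110 mm from the plate's centre (horizontal distance between lens_centre and plate above 0.11 m), for 0.2 s.
2. the checked adapter lies in the out tray, released (x of checked_c in the frame of out_tray between -0.075 and 0.075 m and y of checked_c in the frame of out_tray between -0.052 and 0.052 m and height (world z) of checked_c below 0.045 m and contact force between checked and the fingers below 0.05 N), for 0.2 s.
3. the oldest adapter lies in the middle of the plate, released (horizontal distance between lane_1_c and plate below 0.03 m and height (world z) of lane_1_c below 0.028 m and contact force between lane_1 and the fingers below 0.05 N), for 0.2 s.
At the end, for the whole second after the job is handed in: Checked adapter in the out tray; oldest flat on the plate, within 30 mm of its centre; lens centre within 22 mm of it seen from above, lens level within 0.12 rad; second adapter at the stop, every new one on the deck behind it, lengthwise within 0.35 rad; all at rest and released (all of step 2 and all of step 3 and horizontal distance between lens_centre and lane_1_c below 0.022 m and value of joint lens between -0.12 and 0.12 rad and x of lane_2_c in the frame of lane between -0.135 and 0.135 m and y of lane_2_c in the frame of lane between -0.012 and 0.012 m and contact force between each of lane_2, new_1, new_2, new_3 and lane above 0.15 N and x of lane_2_c in the frame of lane below -0.085 m and linear speed of each of checked, lane_1, lane_2, new_1, new_2, new_3 below 0.03 m/s and velocity of joint swing between -0.03 and 0.03 rad/s and x of new_1_c in the frame of lane between -0.135 and 0.135 m and y of new_1_c in the frame of lane between -0.012 and 0.012 m and x of new_2_c in the frame of lane between -0.135 and 0.135 m and y of new_2_c in the frame of lane between -0.012 and 0.012 m and x of new_3_c in the frame of lane between -0.135 and 0.135 m and y of new_3_c in the frame of lane between -0.012 and 0.012 m and angle between the y axis of each of new_1_c, new_2_c, new_3_c and the x axis of lane, either way round below 0.35 rad); the robot touches nothing.
It fails at once if the second adapter is taken out of the lane (z of lane_2_c in the frame of lane above 0.13 m or y of lane_2_c in the frame of lane above 0.04 m or y of lane_2_c in the frame of lane below -0.04 m).
It fails at once if a bystander is moved more than 30 mm (distance of any of spool, tape, driver, terminal, battery from where it was at the start of the episode above 0.03 m).
Of new_1, new_2, new_3 only 2 to 3 are there at a start; the rules pass over those that are not, and their reading is None.
At some moment in a run one of checked may be knocked a few centimetres aside while the robot is not near it.
Once in a run the grip may slacken for a moment while it holds something.
It also fails if it takes over 208 s, if anything falls off the work surface, if the arm or the gripper's body presses on something with over 40 N, if the wrist force passes 120 N, or if a joint passes its speed limit or range.

## Working session

There is one attempt and no reset: what is moved stays moved. The work goes in short steps, Python scripts to look and compute and a tool call to move; the robot and the scene stay as the last step left them, time stands still between calls to the robot, and variables do not carry over. Pictures are saved under pics/ and viewed, at most 14 in all, crops included, and the job is handed in when it is done.

Besides the shell and the picture viewer there is one more tool, called after "Request:" by a JSON object that holds its "name" and its "arguments", one argument or row to a line. play_rows: Moves the arm, as the interface text tells. Its arguments: {"type":"object","properties":{"rows":{"type":"array","items":{"type":"array"}},"grip_force":{"type":"number"}},"required":["rows"]}

```bash
mkdir -p pics; ls; cat > h.py <<'E'
from station import *
import numpy as np, cv2
from scipy.spatial.transform import Rotation as R
def cal(n):
    c=get_calibration(n); f=240/np.tan(np.radians(c['vfov'])/2)
    a=np.array(c['attitude'],float)
    M=R.from_quat(a).as_matrix() if a.size==4 else a.reshape(3,3)
    return f,c['cx'],c['cy'],np.array(c['xyz']),M
def cloud(n,C,d):
    f,cx,cy,t,M=C
    v,u=np.mgrid[0:480,0:640]
    P=np.stack([(u-cx)/f*d,(v-cy)/f*d,d],-1)@M.T+t
    P[d==0]=np.nan
    return P
def shot(n,name):
    C=cal(n); im,d=snapshot(n)
    cv2.imwrite(f'pics/{name}.png',im[:,:,::-1]); P=cloud(n,C,d); np.save(f'pics/{name}.npy',P); np.save(f'pics/{name}_im.npy',im)
    return im,d,P,C
E
python3 - <<'E'
from h import *
print(get_calibration('top'),get_calibration('side'),get_calibration('wrist'));print(sense())
shot('top','top0');shot('side','side0');
E
```

```text
pics
{'vfov': 54.48354441857215, 'cx': 317.24264415562214, 'cy': 245.81107693464637, 'xyz': array([ 0.42395497, -0.15010963,  1.13429026]), 'attitude': array([ 0.71423285, -0.69664027,  0.05050106, -0.04487094])} {'vfov': 54.77213063933364, 'cx': 315.5940310407056, 'cy': 237.35495845967893, 'xyz': array([ 0.46206627, -0.97311912,  0.71637027]), 'attitude': array([ 0.88745208, -0.06718307,  0.02064001, -0.45550985])} {'vfov': 58.27425833841239, 'cx': 323.6745481991354, 'cy': 243.28028658678818, 'xyz': array([ 0.3116651 , -0.54686693,  0.3726007 ]), 'attitude': array([ 0.82463414, -0.5464033 , -0.08210684,  0.12116281])}
{'t': 0.0, 'q': array([-1.34953194e+00,  5.28476555e-01,  1.43393067e+00,  2.76874036e-07,
        1.18136894e+00, -1.78499146e-01]), 'qd': array([ 0.00113606,  0.00132364,  0.0002383 ,  0.00060539, -0.00105258,
        0.00093167]), 'tau': array([ 4.95517979e-04, -4.42348087e+01, -1.78025740e+01, -2.37728100e-04,
        8.28652323e-03, -2.99905764e-06]), 'tcp_pos': array([ 0.24312065, -0.57500929,  0.23831819]), 'tool_rot': array([ 9.80089487e-01,  1.98553283e-01, -2.32147857e-05, -1.09150662e-03]), 'force': array([ 0.07245349, -0.49721846, -0.69804622]), 'ft_torque': array([-0.0058474 , -0.0251566 , -0.01684957]), 'gripper_force': 0.0, 'finger_gap': 1.0053170587588913}
```

View pics/top0.png

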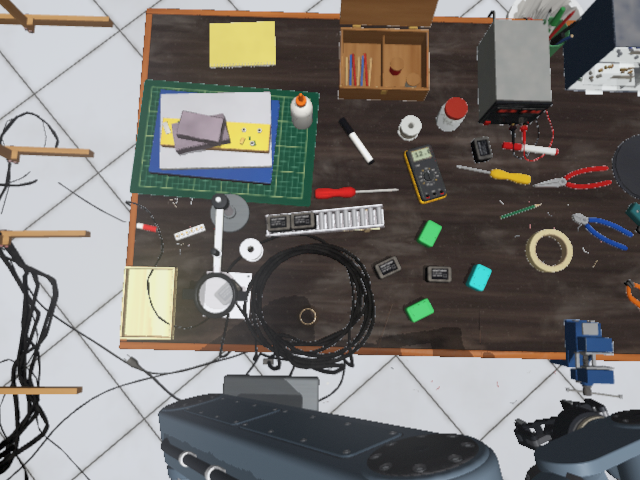

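View pics/side0.png

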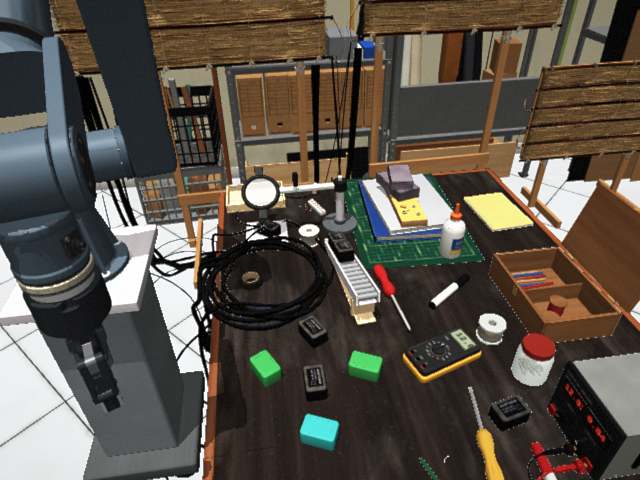

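Top view: the arm and lens are at (218,293) over the plate (235,295), and the tray is at (148,303). The lane runs from (268,222) to (384,217). The new adapters are at (388,267) and (438,274), and the wired one at (482,149). The lens is steeply tilted.

```bash
python3 - <<'E'
from h import *
P=np.load('pics/top0.npy');im=np.load('pics/top0_im.npy')
def p(u,v,r=1): return np.round(np.nanmedian(P[v-r:v+r+1,u-r:u+r+1].reshape(-1,3),0)*1000)
for n,u,v in [('post',221,200),('pin',217,252),('arm1',219,225),('arm2',218,260),('lens',215,294),('plateR',243,300),('plate tl',244,277),('plate br',245,315),('trayc',148,303),('tray tl',124,268),('tray tr',175,268),('tray br',171,337),('tray bl',123,337),('spool',251,250),('lane hi',381,217),('lane low',268,223),('a1',279,223),('a2',302,220),('n1',388,267),('n2',438,274),('coil',365,290),('coilL',252,300),('coil2',345,255),('driver',335,192),('tape',308,308)]:
    print(n,p(u,v))
# bricks: dark cc with height ~30
for (x0,y0,x1,y1) in [(370,250,405,285),(420,260,458,290)]:
    Q=P[y0:y1,x0:x1].reshape(-1,3);m=(Q[:,2]>.02)&(Q[:,2]<.04)
    r=cv2.minAreaRect((Q[m,:2]*1000).astype(np.float32));print(r,np.median(Q[m,2]),m.sum())
a=im[195:345,115:400]
cv2.imwrite('pics/c1.png',cv2.resize(a,None,fx=2.8,fy=2.8,interpolation=cv2.INTER_CUBIC)[:,:,::-1])
E
```

```text
post [652.  54. 148.]
pin [537.  53. 167.]
arm1 [600.  58. 135.]
arm2 [524.  56. 135.]
lens [451.  60. 131.]
plateR [440.   7.  93.]
plate tl [497.  18.   4.]
plate br [406.   8.  25.]
trayc [429. 244.   8.]
tray tl [ 566.  620. -749.]
tray tr [513. 181.  21.]
tray br [351. 179.  23.]
tray bl [349. 290.  26.]
spool [563.   3.   2.]
lane hi [ 640. -303.   74.]
lane low [623. -40.  50.]
a1 [622. -66.  56.]
a2 [ 628. -120.   71.]
n1 [ 527. -326.   31.]
n2 [ 513. -445.   34.]
coil [ 472. -274.   18.]
coilL [442.  -7.  30.]
coil2 [ 553. -224.   35.]
driver [ 708. -197.   26.]
tape [ 426. -139.   17.]
((522.2880859375, -314.16241455078125), (38.075218200683594, 83.59356689453125), 26.585519790649414) 0.03089151732080242 387
((515.09228515625, -448.3094177246094), (36.18510818481445, 58.009334564208984), 1.4168603420257568) 0.031321844803892884 396
```

View pics/c1.png

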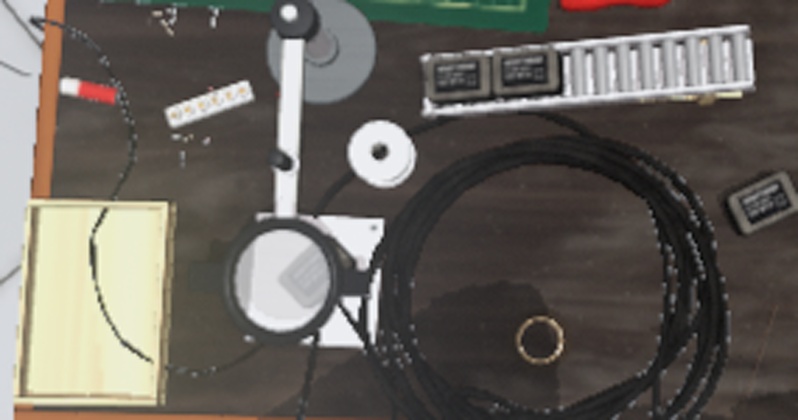

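The crop shows the plate centre near pixel (229,295), two stock adapters at the lane's low end, and an arm pin at (215,252). I'll grip the pin and swing the lens to the left. First I move to a hover above the pin.

Request:
{"name": "play_rows", "arguments": {
  "rows": [
    [[0,0,-6.9],[0,0,0],0],
    [[0,0,-6.9],[0,0,0],0],
    [[0,0,-6.9],[0,0,0],0],
    [[0,0,-6.9],[0,0,0],0],
    [[0,0,-6.9],[0,0,0],0],
    [[0,0,-6.9],[0,0,0],0],
    [[0,0,-6.9],[0,0,0],0],
    [[0,0,-6.9],[0,0,0],0],
    [[0,0,-6.9],[0,0,0],0],
    [[0,0,-6.9],[0,0,0],0],
    [[0,0,-6.9],[0,0,0],0],
    [[0,0,-6.9],[0,0,0],0]
  ]
}}

```text
t: 1.1
tcp_pos: [0.2432, -0.5753, 0.2387]
tool_rot: [0.601, 0.799, 0.0, -0.0]
force: [-0.8, 0.2, 0.1]
finger_gap: 1.001
gripper_force: 0.0
```

Request:
{"name": "play_rows", "arguments": {
  "rows": [
    [[0,0,-6.9],[0,0,0],0],
    [[0,0,-6.9],[0,0,0],0],
    [[0,0,-6.9],[0,0,0],0],
    [[0,0,-6.9],[0,0,0],0],
    [[0,0,-6.9],[0,0,0],0],
    [[0,0,-6.9],[0,0,0],0],
    [[0,0,-6.9],[0,0,0],0],
    [[0,0,-6.9],[0,0,0],0],
    [[0,0,-6.9],[0,0,0],0],
    [[0,0,-6.9],[0,0,0],0],
    [[0,0,-5.5],[0,0,0],0],
    [[0,0,0],[0,0,0],0]
  ]
}}

```text
t: 2.1
tcp_pos: [0.2594, -0.5705, 0.2382]
tool_rot: [0.01, 1.0, -0.002, -0.01]
force: [0.1, 0.6, 0.3]
finger_gap: 1.0
gripper_force: 0.0
```

Request:
{"name": "play_rows", "arguments": {
  "rows": [
    [[0,0,0],[-16,35,0],0],
    [[0,0,0],[-16,35,0],0],
    [[0,0,0],[-16,35,0],0],
    [[0,0,0],[-16,35,0],0],
    [[0,0,0],[-16,35,0],0],
    [[0,0,0],[-16,35,0],0],
    [[0,0,0],[-16,35,0],0],
    [[0,0,0],[-16,35,0],0],
    [[0,0,0],[-16,35,0],0],
    [[0,0,0],[-16,35,0],0],
    [[0,0,0],[-16,35,0],0],
    [[0,0,0],[-16,35,0],0]
  ]
}}

```text
t: 3.1
tcp_pos: [0.4592, -0.1544, 0.2318]
tool_rot: [0.012, 1.0, -0.003, -0.011]
force: [1.4, 0.6, -0.4]
finger_gap: 0.998
gripper_force: 0.0
```

Request:
{"name": "play_rows", "arguments": {
  "rows": [
    [[0,0,0],[-16,35,0],0],
    [[0,0,0],[-16,35,0],0],
    [[0,0,0],[-16,35,0],0],
    [[0,0,0],[-16,35,0],0],
    [[0,0,0],[-16,34,0],0],
    [[0,0,0],[-16,34,0],0],
    [[0,0,0],[0,0,0],0]
  ]
}}

```text
t: 3.68
tcp_pos: [0.562, 0.0551, 0.2283]
tool_rot: [0.009, 1.0, -0.002, -0.009]
force: [-0.1, 1.1, 0.1]
finger_gap: 1.002
gripper_force: 0.0
```

```bash
python3 - <<'E'
from h import *
s=sense();print(s['t'],s['tcp_pos'],s['tool_rot'],s['q'])
im,d,P,C=shot('wrist','w1')
E
```

```text
3.6833 [0.56200124 0.05510381 0.22829502] [ 0.00871742  0.99991804 -0.00192041 -0.00917798] [-0.09727694  0.46687563  1.58474318 -0.00608983  1.10792602 -1.64786929]
```

View pics/w1.png

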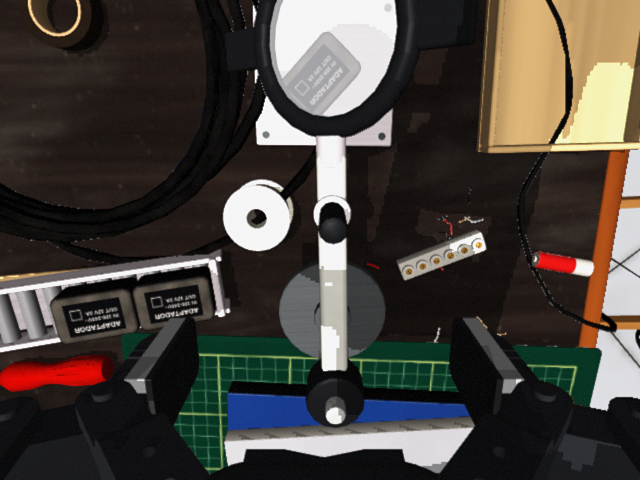

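The wrist view shows the pin top at (333,225), the post top at (335,405), the lens ring over the plate, and the checked adapter under the lens at about (320,75). Next I take exact positions from depth.

```bash
cat >> h.py <<'E'
def plan(xyz,yaw):
    "turn then shift (tool axes after turn), yaw=deg of tool x in world, tool down"
    s=sense();Rc=R.from_quat(s['tool_rot']);a=np.radians(yaw)/2
    Rt=R.from_quat([np.cos(a),np.sin(a),0,0])
    rv=np.degrees((Rc.inv()*Rt).as_rotvec())
    sh=Rt.inv().apply((np.array(xyz)-s['tcp_pos']*1000))
    print('turn',rv.round(2),'shift',sh.round(1),'norm',np.linalg.norm(sh).round(),'t',round(s['t'],1),'tcp',(s['tcp_pos']*1000).round(1),'yaw',round(np.degrees(2*np.arctan2(Rc.as_quat()[1],Rc.as_quat()[0])),2))
def px(P,u,v,r=2): return np.round(np.nanmedian(P[v-r:v+r+1,u-r:u+r+1].reshape(-1,3),0)*1000,1)
def rect(P,box,z0,z1):
    x0,y0,x1,y1=box;Q=P[y0:y1,x0:x1].reshape(-1,3)*1000;m=(Q[:,2]>z0)&(Q[:,2]<z1)
    return [np.round(k,1) for k in cv2.minAreaRect(Q[m,:2].astype(np.float32))],m.sum(),np.median(Q[m,2]).round(1)
E
python3 - <<'E'
from h import *
P=np.load('pics/w1.npy')
for n,u,v in [('pin',333,233),('pintop',333,212),('post',335,395),('arm',332,165),('arm',333,270),('arm',333,340),('pl',266,134),('pr',382,135),('pl-r',387,8),('lens ring b',336,128),('brick',340,65),('ringL',266,30),('ringR',408,30),('tabL',240,48),('tabR',440,25),('trayc',485,147),('trayrim',485,20)]: print(n,px(P,u,v))
Q=P[190:260,300:365].reshape(-1,3)*1000;m=(Q[:,2]>150)&(Q[:,2]<180);print(np.median(Q[m],0),Q[m].max(0),Q[m].min(0))
m=(Q[:,2]>169);print('top',Q[m].mean(0))
Q=P[370:430,300:370].reshape(-1,3)*1000
for z in (120,150,): 
  m=Q[:,2]>z;print('post',Q[m].min(0),Q[m].max(0))
plan([537,55,150],180)
E
```

```text
pin [540.   59.4 173.7]
pintop [532.4  59.6 164.2]
post [647.9  59.9 141.5]
arm [513.2  59.8 133.5]
arm [572.2  59.7 132.7]
arm [616.4  59.2 132.5]
pl [499.8   8.4   4.1]
pr [502.1 102.4   4. ]
pl-r [442.2  85.3 147.4]
lens ring b [494.3  62.1 135.7]
brick [464.1  64.4 132.9]
ringL [442.7  25.2 108.1]
ringR [453.1  93.4 157.1]
tabL [449.5   8.3  95.6]
tabR [452.4 106.  162.8]
trayc [512.2 181.2  18. ]
trayrim [4.184e+02 1.797e+02 3.000e-01]
[536.87705906  59.04524504 172.79808623] [546.16051279  66.03999376 175.20169243] [531.99570729  52.30072742 150.17209289]
top [538.396913    59.19417989 172.94807182]
post [635.91616376  41.77189644 120.23994674] [672.00104038  77.55567866 154.10279638]
post [647.56370117  53.82078958 150.04186858] [659.54609879  65.43596022 154.10279638]
turn [-0.35 -1.19 -1.02] shift [23.5  2.5 78. ] norm 82.0 t 3.7 tcp [560.5  52.5 228. ] yaw 178.98
```

Request:
{"name": "play_rows", "arguments": {
  "rows": [
    [[-0.35,-1.2,-1.0],[0,0,0],0],
    [[0,0,0],[11,3.5,10],0],
    [[0,0,0],[11,3.5,10],0],
    [[0,0,0],[0,0,19],0],
    [[0,0,0],[0,0,19],0],
    [[0,0,0],[0,0,20],0],
    [[0,0,0],[0,0,0],0.5],
    [[0,0,0],[0,0,0],1],
    [[0,0,0],[0,0,0],1],
    [[0,0,0],[0,0,0],1],
    [[0,0,0],[0,0,0],1],
    [[0,0,0],[0,0,0],1]
  ],
  "grip_force": 30
}}

```text
t: 4.73
tcp_pos: [0.5383, 0.0572, 0.1516]
tool_rot: [0.003, 1.0, 0.0, 0.001]
force: [-1.4, -1.5, 7.0]
finger_gap: 0.153
gripper_force: 32.5
```

Request:
{"name": "play_rows", "arguments": {
  "rows": [
    [[0,0,5],[0,10,0],1],
    [[0,0,5],[0,10,0],1],
    [[0,0,5],[0,10,0],1],
    [[0,0,5],[0,10,0],1],
    [[0,0,5],[0,10,0],1],
    [[0,0,5],[0,10,0],1],
    [[0,0,0],[0,0,0],1]
  ]
}}

```text
t: 5.32
tcp_pos: [0.5526, 0.1157, 0.1516]
tool_rot: [0.261, 0.965, 0.0, 0.002]
force: [1.5, 1.3, 3.6]
finger_gap: 0.155
gripper_force: 29.9
```

```bash
python3 - <<'E'
from h import *
s=sense();d=s['tcp_pos'][:2]*1000-[653.5,59.6];print(s['force'],s['finger_gap'],np.hypot(*d),np.degrees(np.arctan2(d[1],-d[0])));plan([538,59,150],180)
E
```

```text
[1.53654402 1.33958615 3.59127058] 0.15544606615800952 115.455824328808 29.08593246564556
turn [  0.06   0.22 -30.3 ] shift [ 14.6 -56.7   1.6] norm 59.0 t 5.3 tcp [552.6 115.7 151.6] yaw 149.7
```

Request:
{"name": "play_rows", "arguments": {
  "rows": [
    [[0,0,5],[-0.2,10,0],1],
    [[0,0,5],[-0.2,10,0],1],
    [[0,0,5],[-0.2,10,0],1],
    [[0,0,5],[-0.2,10,0],1],
    [[0,0,5],[-0.2,10,0],1],
    [[0,0,5],[-0.2,10,0],1],
    [[0,0,5],[-0.2,10,0],1],
    [[0,0,0],[0,0,0],1]
  ]
}}

```text
t: 5.98
tcp_pos: [0.6023, 0.1633, 0.1517]
tool_rot: [0.539, 0.842, 0.001, 0.001]
force: [0.8, 3.0, 5.1]
finger_gap: 0.154
gripper_force: 30.2
```

Request:
{"name": "play_rows", "arguments": {
  "rows": [
    [[0,0,5],[-0.2,10,0],1],
    [[0,0,5],[-0.2,10,0],1],
    [[0,0,0],[0,0,0],1],
    [[0,0,0],[0,0,0],0],
    [[0,0,0],[0,0,0],0],
    [[0,0,0],[0,0,0],0],
    [[0,0,0],[0,0,0],0],
    [[0,0,0],[0,0,-25],0],
    [[0,0,0],[0,0,-40],0],
    [[0,0,0],[0,0,-35],0],
    [[0,0,0],[0,0,0],0]
  ]
}}

```text
t: 6.9
tcp_pos: [0.6237, 0.1696, 0.2582]
tool_rot: [0.61, 0.792, 0.005, 0.005]
force: [0.9, 0.1, 0.8]
finger_gap: 0.998
gripper_force: 0.0
```

```bash
python3 - <<'E'
from h import *
plan([455,55,250],180)
shot('top','top1')
im,d,P,C=shot('wrist','w2')
P=np.load('pics/top1.npy');im=np.load('pics/top1_im.npy')
cv2.imwrite('pics/c2.png',cv2.resize(im[195:345,115:400],None,fx=2.8,fy=2.8,interpolation=cv2.INTER_CUBIC)[:,:,::-1])
print(rect(P,(205,265,260,325),20,40))
E
```

```text
turn [  0.58   0.68 -75.24] shift [ 168.7 -114.6    8.2] norm 204.0 t 6.9 tcp [623.7 169.6 258.2] yaw 104.75
([array([455.2,  25.4]), array([109.2, 131.4]), np.float64(85.5)], np.int64(819), np.float64(34.2))
```

View pics/c2.png

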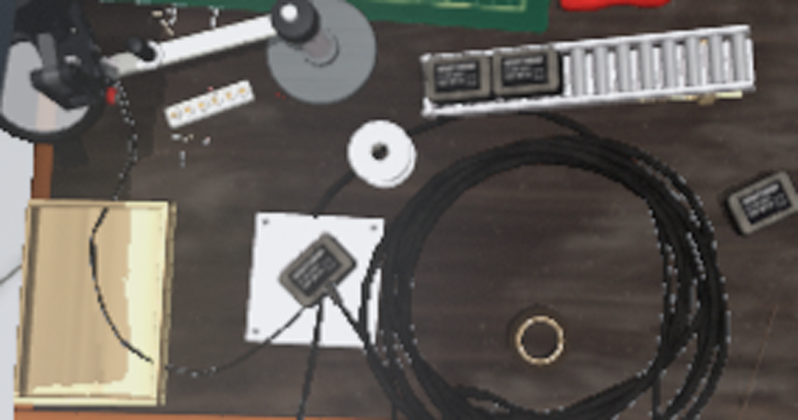

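The lens is now well clear of the plate. In the crop, the plate corners are at (257,213), (384,219), (379,347) and (247,340), and the checked adapter is at (318,269).

```bash
cat >> h.py <<'E'
def ray(C,u,v,z):
    f,cx,cy,t,M=C;d=M@np.array([(u-cx)/f,(v-cy)/f,1]);return (t+d*(z/1000-t[2])/d[2])*1000
E
python3 - <<'E'
from h import *
P=np.load('pics/top1.npy');C=cal('top')
c=np.array([ray(C,115+a/2.8,195+b/2.8,4)[:2] for a,b in [(257,213),(384,219),(379,347),(247,340)]]);print('plate',c.round(),c.mean(0).round(1))
print(rect(P,(214,277,243,306),24,40))
print([np.round(ray(C,115+a/2.8,195+b/2.8,30)) for a,b in [(318,269)]])
c=np.array([ray(C,115+a/2.8,195+b/2.8,26)[:2] for a,b in [(30,201),(174,203),(163,404),(15,400)]]);print('tray',c.round(),c.mean(0).round(1))
plan([455,55,200],180)
E
```

```text
plate [[509. 109.]
 [506.  -1.]
 [397.  -2.]
 [400. 111.]] [453.1  54.4]
([array([451.8,  43.6]), array([62.1, 60.7]), np.float64(43.9)], np.int64(444), np.float64(35.0))
[array([461.,  49.,  30.])]
tray [[513. 296.]
 [514. 175.]
 [346. 173.]
 [347. 296.]] [429.9 234.9]
turn [  0.12   0.18 -75.26] shift [ 165.1 -114.2   52.2] norm 207.0 t 7.0 tcp [620.1 169.2 252.2] yaw 104.74
```

Request:
{"name": "play_rows", "arguments": {
  "rows": [
    [[0,0,-5.5],[0,0,0],0],
    [[0,0,-5.5],[0,0,0],0],
    [[0,0,-5.5],[0,0,0],0],
    [[0,0,-5.5],[0,0,0],0],
    [[0,0,0],[0,-33,0],0],
    [[0,0,0],[0,-33,0],0],
    [[0,0,0],[0,-33,10],0],
    [[0,0,0],[0,-33,10],0],
    [[0,0,0],[0,-33,15],0],
    [[0,0,0],[0,-34,15],0],
    [[0,0,0],[0,0,0],0],
    [[0,0,0],[0,0,0],0]
  ]
}}

```text
t: 8.0
tcp_pos: [0.4559, 0.05, 0.1983]
tool_rot: [0.449, 0.893, -0.002, -0.004]
force: [0.4, 0.4, -0.4]
finger_gap: 0.998
gripper_force: 0.0
```

```bash
python3 - <<'E'
from h import *
im,d,P,C=shot('wrist','w3')
m=((P[:,:,2]>.022)&(P[:,:,2]<.045)&(np.hypot(P[:,:,0]-.461,P[:,:,1]-.049)<.06)).astype(np.uint8)
m=cv2.morphologyEx(m,cv2.MORPH_OPEN,np.ones((7,7)))
Q=P[m>0]*1000
print(cv2.minAreaRect(Q[:,:2].astype(np.float32)),len(Q),np.median(Q[:,2]))
plan([461,49,25],127)
E
```

```text
((457.9102478027344, 38.71101379394531), (99.26854705810547, 81.93294525146484), 46.860435485839844) 5351 33.670099857890875
turn [-0.15 -0.12 -0.36] shift [ -2.3   1.2 174.3] norm 174.0 t 8.1 tcp [458.7  50.1 199.3] yaw 126.64
```

View pics/w3.png

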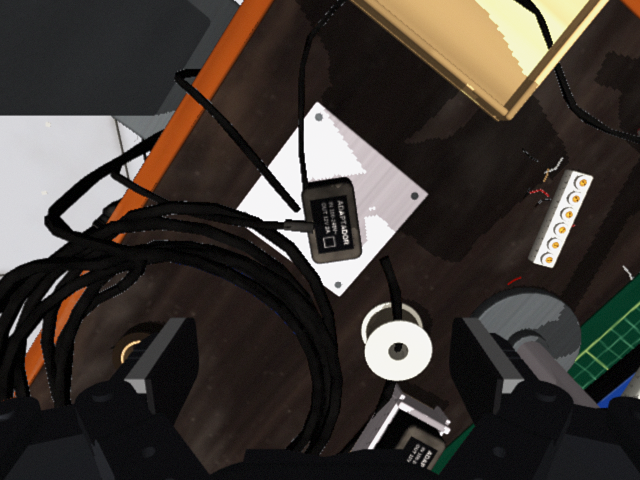

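The brick's top face has corners (304,183), (352,178), (361,258) and (315,262). It is turned about 7° from the tool.

```bash
python3 - <<'E'
from h import *
C=cal('wrist')
c=np.array([ray(C,u,v,34)[:2] for u,v in [(304,183),(352,178),(361,258),(315,262)]])
print(c.round(),c.mean(0),np.degrees(np.arctan2(*(c[0]+c[1]-c[2]-c[3])[::-1])),np.linalg.norm(c[0]-c[3]),np.linalg.norm(c[0]-c[1]))
x,y=c.mean(0);plan([x,y,22],133)
E
```

```text
[[431.  64.]
 [456.  86.]
 [497.  44.]
 [472.  21.]] [464.02556509  53.7665466 ] 133.99146847726172 58.71212300454216 33.58646669012334
turn [-0.15 -0.13 -6.36] shift [ -1.    6.4 177.3] norm 177.0 t 8.1 tcp [458.7  50.1 199.3] yaw 126.64
```

Request:
{"name": "play_rows", "arguments": {
  "rows": [
    [[-0.15,-0.1,-7],[0,0,0],0],
    [[0,0,0],[-1,6,23],0],
    [[0,0,0],[0,0,30],0],
    [[0,0,0],[0,0,30],0],
    [[0,0,0],[0,0,30],0],
    [[0,0,0],[0,0,30],0],
    [[0,0,0],[0,0,20],0],
    [[0,0,0],[0,0,20],0],
    [[0,0,0],[0,0,0],0],
    [[0,0,0],[0,0,0],1],
    [[0,0,0],[0,0,0],1],
    [[0,0,0],[0,0,0],1]
  ],
  "grip_force": 50
}}

```text
t: 9.05
tcp_pos: [0.4666, 0.0539, 0.0185]
tool_rot: [0.393, 0.92, 0.001, 0.003]
force: [-0.4, 0.0, 0.1]
finger_gap: 0.605
gripper_force: 0.0
```

Request:
{"name": "play_rows", "arguments": {
  "rows": [
    [[0,0,0],[0,0,0],1],
    [[0,0,0],[0,0,0],1],
    [[0,0,0],[0,0,-20],1],
    [[0,0,0],[0,0,-30],1],
    [[0,0,0],[0,0,-30],1],
    [[0,0,0],[0,0,0],1]
  ]
}}

```text
t: 9.55
tcp_pos: [0.4682, 0.0536, 0.1022]
tool_rot: [0.393, 0.92, 0.002, 0.006]
force: [0.3, -0.6, -0.3]
finger_gap: 0.434
gripper_force: 51.0
```

```bash
python3 - <<'E'
from h import *
plan([430,235,96],90); print(sense()['finger_gap'])
E
```

```text
turn [ 0.68  0.36 43.72] shift [181.4 -38.2   6.2] norm 185.0 t 9.6 tcp [468.2  53.6 102.2] yaw 133.72
0.4337658721045927
```

Request:
{"name": "play_rows", "arguments": {
  "rows": [
    [[0.3,0.2,6.2],[0,0,0],1],
    [[0.3,0.2,6.2],[0,0,0],1],
    [[0,0,6.2],[0,0,0],1],
    [[0,0,6.2],[0,0,0],1],
    [[0,0,6.2],[0,0,0],1],
    [[0,0,6.2],[0,0,0],1],
    [[0,0,6.5],[0,0,0],1],
    [[0,0,0],[30,-6,0],1],
    [[0,0,0],[30,-6,0],1],
    [[0,0,0],[30,-6,0],1],
    [[0,0,0],[30,-6,0],1],
    [[0,0,0],[30,-6,0],1]
  ]
}}

```text
t: 10.55
tcp_pos: [0.4346, 0.205, 0.0976]
tool_rot: [0.707, 0.707, -0.004, -0.003]
force: [0.3, 0.1, -1.8]
finger_gap: 0.435
gripper_force: 50.9
```

Request:
{"name": "play_rows", "arguments": {
  "rows": [
    [[0,0,0],[31,-8,0],1],
    [[0,0,0],[0,0,0],1],
    [[0,0,0],[0,0,25],1],
    [[0,0,0],[0,0,25],1],
    [[0,0,0],[0,0,20],1],
    [[0,0,0],[0,0,9],1],
    [[0,0,0],[0,0,0],1],
    [[0,0,0],[0,0,0],1]
  ]
}}

```text
t: 11.22
tcp_pos: [0.4265, 0.2344, 0.0189]
tool_rot: [0.707, 0.707, -0.004, -0.003]
force: [-0.0, -0.2, -1.4]
finger_gap: 0.435
gripper_force: 53.9
```

Request:
{"name": "play_rows", "arguments": {
  "rows": [
    [[0,0,0],[0,0,0],0.3],
    [[0,0,0],[0,0,0],0.3],
    [[0,0,0],[0,0,0],0.3],
    [[0,0,0],[0,0,0],0.3],
    [[0,0,0],[0,0,-20],0.3],
    [[0,0,0],[0,0,-40],0],
    [[0,0,0],[0,0,-40],0],
    [[0,0,0],[0,0,-40],0],
    [[0,0,0],[0,0,-40],0],
    [[0,0,0],[0,0,-30],0],
    [[0,0,-4],[0,0,0],0],
    [[0,0,0],[0,0,0],0]
  ]
}}

```text
t: 12.22
tcp_pos: [0.4295, 0.2353, 0.2311]
tool_rot: [0.681, 0.732, -0.001, -0.002]
force: [-0.2, 0.2, -0.8]
finger_gap: 1.002
gripper_force: 0.0
```

Request:
{"name": "play_rows", "arguments": {
  "rows": [
    [[0,0,0],[-31,17.4,0],0],
    [[0,0,0],[-31,17.4,0],0],
    [[0,0,0],[-31,17.4,0],0],
    [[0,0,0],[-31,17.4,0],0],
    [[0,0,0],[-31,17.4,0],0],
    [[0,0,0],[-31,17.4,0],0],
    [[0,0,0],[-31,17.4,0],0],
    [[0,0,0],[-31,17.4,0],0],
    [[0,0,0],[-31,17.4,0],0],
    [[0,0,0],[-31,17.4,0],0],
    [[0,0,0],[0,0,0],0],
    [[0,0,0],[0,0,0],0]
  ]
}}

```text
t: 13.22
tcp_pos: [0.6234, -0.0638, 0.2248]
tool_rot: [0.684, 0.73, -0.004, -0.005]
force: [-0.4, 0.4, -0.4]
finger_gap: 0.999
gripper_force: 0.0
```

```bash
python3 - <<'E'
from h import *
plan([622,-66,230],94)
im,d,P,C=shot('wrist','w4')
im2,d2,P2,C2=shot('top','top2')
a=np.full((600,800,3),255,np.uint8)
a[:480,:640]=im
b=cv2.resize(im2[255:355,115:265],(160*1,107)); 
cv2.imwrite('pics/w4b.png',np.vstack([im[:, :],cv2.resize(im2[262:302,115:335],(640,116))])[:,:,::-1])
E
```

```text
turn [-0.75 -0.06 -0.24] shift [-2.1 -1.5 -5.2] norm 6.0 t 13.2 tcp [623.4 -63.8 224.8] yaw 93.76
```

View pics/w4b.png

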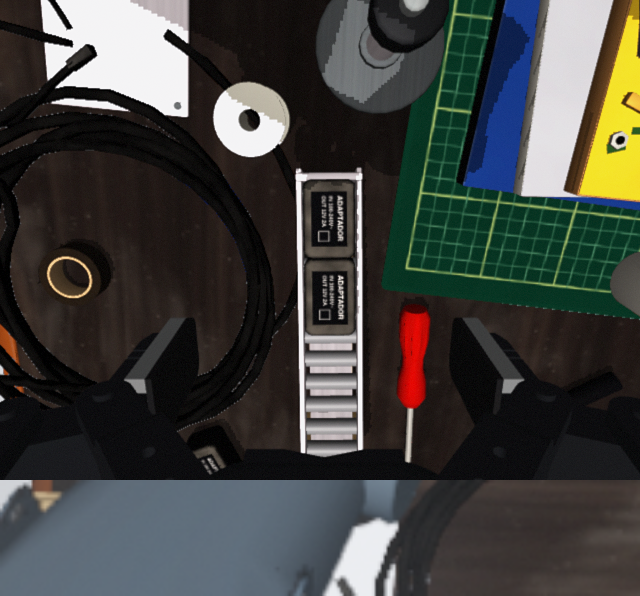

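Tool and lane are aligned. lane_1's top face spans (303,181) to (354,258) and lane_2's spans (304,262) to (355,334). The plate is free.

```bash
python3 - <<'E'
from h import *
P=np.load('pics/w4.npy')
for n,(x0,y0,x1,y1) in dict(b1=(308,190,350,250),b2=(310,270,350,328)).items():
    Q=P[y0:y1,x0:x1].reshape(-1,3)*1000;Q=Q[~np.isnan(Q[:,0])]
    A=np.c_[Q[:,:2],np.ones(len(Q))];k=np.linalg.lstsq(A,Q[:,2],rcond=None)[0]
    print(n,np.median(Q,0).round(1),'slope',k[:2].round(3))
for n,u,v in [('1TL',304,182),('1TR',353,182),('1BL',305,257),('1BR',353,257),('2BL',307,333),('2BR',354,333),('railL top',299,200),('railR top',359,200),('railL',302,400),('railR',362,400),('stop',330,174),('roller',332,430)]: print(n,px(P,u,v,1))
C=cal('wrist')
for u,v,z in [(303,181,70),(354,181,70),(304,258,82),(354,258,82)]: print(ray(C,u,v,z).round(1))
E
```

```text
b1 [624.9 -63.6  55.4] slope [ 0.015 -0.21 ]
b2 [ 629.6 -120.3   67.6] slope [ 0.016 -0.21 ]
1TL [604.3 -41.6  25.3]
1TR [642.7 -40.2  17.2]
1BL [ 607.7 -108.6    8.5]
1BR [ 648.  -101.    27.8]
2BL [ 614.5 -147.8   71.2]
2BR [ 652.2 -159.6   44.6]
railL top [601.2 -56.3  28.2]
railR top [647.8 -53.   28.3]
railL [ 613.8 -213.2   62.1]
railR [ 662.3 -210.7   61.3]
stop [624.  -34.3  30. ]
roller [ 640.  -240.2   62.4]
[604.2 -32.4  70. ]
[638.4 -30.   70. ]
[608.4 -82.9  82. ]
[642.3 -80.4  82. ]
```

Request:
{"name": "play_rows", "arguments": {
  "rows": [
    [[-0.7,-6,-0.5],[0,0,0],0.2],
    [[0,-6,-0.5],[0,0,0],0.2],
    [[0,0,0],[17,1,0],0.2],
    [[0,0,0],[17,0.6,0],0.2],
    [[0,0,0],[0,0,30],0.2],
    [[0,0,0],[0,0,30],0.2],
    [[0,0,0],[0,0,30],0.2],
    [[0,0,0],[0,0,30],0.2],
    [[0,0,0],[0,0,25],0.2],
    [[0,0,0],[0,0,14],0.2],
    [[0,0,0],[0,0,0],0.2],
    [[0,0,0],[0,0,0],0.2]
  ]
}}

```text
t: 14.32
tcp_pos: [0.6239, -0.0604, 0.0637]
tool_rot: [0.671, 0.734, -0.071, 0.076]
force: [0.7, -0.3, 0.0]
finger_gap: 0.798
gripper_force: 0.0
```

```bash
cat >> h.py <<'E'
N=np.array([-.015,.205,.978])
def planL(p,yaw=94.7):
    "TCP target p (mm), tool perpendicular to lane deck"
    s=sense();Rc=R.from_quat(s['tool_rot']);a=np.radians(yaw)
    z=-N/np.linalg.norm(N);x=np.array([np.cos(a),np.sin(a),0]);x-=z*(x@z);x/=np.linalg.norm(x)
    Rt=R.from_matrix(np.c_[x,np.cross(z,x),z])
    print('turn',np.degrees((Rc.inv()*Rt).as_rotvec()).round(2),'shift',Rt.inv().apply(np.array(p)-s['tcp_pos']*1000).round(1),'t',round(s['t'],1),(s['tcp_pos']*1000).round(1),'gap',round(s['finger_gap'],3),'F',s['force'].round(1))
E
python3 - <<'E'
from h import *
planL([625.2,-66.7,42.8])
E
```

```text
turn [0.05 0.09 0.4 ] shift [-2.   0.9 21.7] t 14.3 [623.9 -60.4  63.7] gap 0.798 F [ 0.7 -0.3  0. ]
```

Descend the remaining 22 mm and grip, then lift along the deck normal.

Request:
{"name": "play_rows", "arguments": {
  "rows": [
    [[0,0,0],[-2,1,11],0.2],
    [[0,0,0],[0,0,11],0.2],
    [[0,0,0],[0,0,0],0.2],
    [[0,0,0],[0,0,0],1],
    [[0,0,0],[0,0,0],1],
    [[0,0,0],[0,0,0],1],
    [[0,0,0],[0,0,0],1],
    [[0,0,0],[0,0,0],1]
  ]
}}

```text
t: 14.98
tcp_pos: [0.6272, -0.0682, 0.044]
tool_rot: [0.672, 0.733, -0.07, 0.078]
force: [-0.5, 0.7, 2.2]
finger_gap: 0.433
gripper_force: 50.5
```

Request:
{"name": "play_rows", "arguments": {
  "rows": [
    [[0,0,0],[0,0,-15],1],
    [[0,0,0],[0,0,-25],1],
    [[0,0,0],[0,0,-40],1],
    [[0,0,0],[0,0,-35],1],
    [[0,6,0],[0,0,0],1],
    [[0,6,0],[0,0,0],1],
    [[0,0,0],[0,0,0],1]
  ]
}}

```text
t: 15.57
tcp_pos: [0.6262, -0.0473, 0.1572]
tool_rot: [0.677, 0.736, 0.002, 0.002]
force: [0.4, -1.5, -0.3]
finger_gap: 0.438
gripper_force: 50.8
```

```bash
python3 - <<'E'
from h import *
plan([453,54.5,120],94.7); print(sense()['finger_gap'])
E
```

```text
turn [0.26 0.03 0.15] shift [ 115.7 -164.3   37.2] norm 204.0 t 15.6 tcp [626.2 -47.3 157.2] yaw 94.85
0.4382742094517936
```

Request:
{"name": "play_rows", "arguments": {
  "rows": [
    [[0.26,0,0],[19.3,-28,0],1],
    [[0,0,0],[19.3,-28,0],1],
    [[0,0,0],[19.3,-28,0],1],
    [[0,0,0],[19.3,-28,0],1],
    [[0,0,0],[19.3,-28,0],1],
    [[0,0,0],[19.3,-28,0],1],
    [[0,0,0],[0,0,30],1],
    [[0,0,0],[0,0,30],1],
    [[0,0,0],[0,0,30],1],
    [[0,0,0],[0,0,10],1],
    [[0,0,0],[0,0,0],1],
    [[0,0,0],[0,0,0],1]
  ]
}}

```text
t: 16.57
tcp_pos: [0.446, 0.0565, 0.0556]
tool_rot: [0.675, 0.738, -0.003, -0.002]
force: [-0.7, 0.2, -1.8]
finger_gap: 0.431
gripper_force: 50.8
```

```bash
python3 - <<'E'
from h import *
plan([450,54.5,23],94.7); s=sense();print(s['finger_gap'],s['force'])
E
```

```text
turn [-0.37  0.03  0.38] shift [-2.3  3.8 32.6] norm 33.0 t 16.6 tcp [446.   56.5  55.6] yaw 95.08
0.43118498085782037 [-0.7065432   0.24549415 -1.81686086]
```

Request:
{"name": "play_rows", "arguments": {
  "rows": [
    [[-0.3,0,0.3],[-2,4,15],1],
    [[0,0,0],[0,0,10],1],
    [[0,0,0],[0,0,7],1],
    [[0,0,0],[0,0,0],1],
    [[0,0,0],[0,0,0],0.3],
    [[0,0,0],[0,0,0],0.3],
    [[0,0,0],[0,0,0],0.3],
    [[0,0,0],[0,0,0],0.3],
    [[0,0,0],[0,0,-20],0.3],
    [[0,0,0],[0,0,-40],0.2],
    [[0,0,0],[0,0,-40],0],
    [[0,0,0],[0,0,-40],0]
  ]
}}

```text
t: 17.57
tcp_pos: [0.4499, 0.0546, 0.1659]
tool_rot: [0.677, 0.736, -0.0, -0.0]
force: [1.5, -0.3, -0.8]
finger_gap: 1.0
gripper_force: 0.0
```

Request:
{"name": "play_rows", "arguments": {
  "rows": [
    [[0,0,0],[0,0,-40],0],
    [[0,0,0],[0,0,-20],0],
    [[0,0,0],[0,0,0],0]
  ]
}}

```text
t: 17.82
tcp_pos: [0.4536, 0.0543, 0.2295]
tool_rot: [0.677, 0.736, 0.004, 0.005]
force: [0.9, 0.0, 0.1]
finger_gap: 1.002
gripper_force: 0.0
```

```bash
python3 - <<'E'
from h import *
plan([450,54.5,220],94.7)
im,d,P,C=shot('wrist','w5')
E
```

```text
turn [0.74 0.16 0.05] shift [ 0.5 -3.6  9.5] norm 10.0 t 17.8 tcp [453.6  54.3 229.5] yaw 94.75
```

View pics/w5.png

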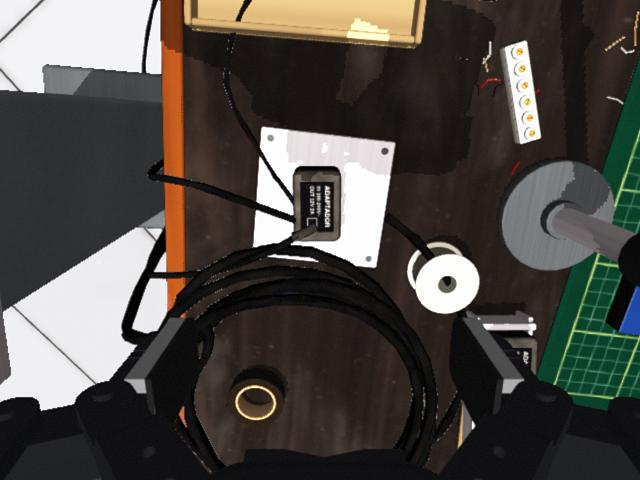

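The new adapter lies flat near the plate centre, with its top at (317,203). Next I compute its position and the move to the pin.

```bash
python3 - <<'E'
from h import *
C=cal('wrist');P=np.load('pics/w5.npy')
c=np.array([ray(C,u,v,34)[:2] for u,v in [(296,168),(339,168),(340,241),(297,239)]]);a=c.mean(0);print(a)
p=np.array([ray(C,u,v,4)[:2] for u,v in [(263,127),(396,142),(375,268),(253,255)]]);print('plate',p.mean(0))
print(px(P,317,190),px(P,330,220))
print('theta',np.degrees(np.arctan2(a[1]-59.6,653.5-a[0])))
plan([623.6,170.6,235],104.75)
E
```

```text
[449.13970813  59.54042551]
plate [452.35309231  57.04949788]
[449.9  70.3  34.1] [462.   47.6  33.8]
theta -0.016702689311251354
turn [  0.46   0.14 -10.  ] shift [ 68.7 195.4  -7.9] norm 207.0 t 17.9 tcp [452.1  54.4 227.1] yaw 94.75
```

Request:
{"name": "play_rows", "arguments": {
  "rows": [
    [[0.46,0.14,-5],[0,0,0],0],
    [[0,0,-5],[0,0,0],0],
    [[0,0,0],[11.5,32.6,-1],0],
    [[0,0,0],[11.5,32.6,-1],0],
    [[0,0,0],[11.5,32.6,-1],0],
    [[0,0,0],[11.5,32.6,-1],0],
    [[0,0,0],[11.5,32.6,-1],0],
    [[0,0,0],[11.5,32.6,-1],0],
    [[0,0,0],[0,0,0],0],
    [[0,0,0],[0,0,0],0]
  ]
}}

```text
t: 18.7
tcp_pos: [0.6221, 0.1718, 0.2264]
tool_rot: [0.61, 0.792, -0.003, -0.005]
force: [-1.0, -0.5, -0.2]
finger_gap: 1.001
gripper_force: 0.0
```

```bash
python3 - <<'E'
from h import *
plan([623.6,170.6,151],104.75)
im,d,P,C=shot('wrist','w6')
Q=P.reshape(-1,3)*1000;m=(Q[:,2]>168)&(Q[:,2]<180)&(np.hypot(Q[:,0]-623,Q[:,1]-170)<25);print(m.sum(),np.median(Q[m],0))
E
```

```text
turn [-0.6  -0.2   0.07] shift [-1.5  1.1 75.4] norm 75.0 t 18.7 tcp [622.1 171.8 226.4] yaw 104.82
668 [620.97004068 171.1648843  173.08672211]
```

Request:
{"name": "play_rows", "arguments": {
  "rows": [
    [[-0.6,-0.2,0],[0,0,0],0],
    [[0,0,0],[0,0,25],0],
    [[0,0,0],[0,0,25],0],
    [[0,0,0],[0,0,25],0],
    [[0,0,0],[0,0,0],0.6],
    [[0,0,0],[0,0,0],1],
    [[0,0,0],[0,0,0],1],
    [[0,0,0],[0,0,0],1],
    [[0,0,0],[0,0,0],1],
    [[0,0,0],[0,0,0],1]
  ],
  "grip_force": 30
}}

```text
t: 19.58
tcp_pos: [0.6225, 0.1709, 0.1559]
tool_rot: [0.611, 0.792, 0.001, 0.002]
force: [1.7, 0.3, 8.5]
finger_gap: 0.153
gripper_force: 33.1
```

Request:
{"name": "play_rows", "arguments": {
  "rows": [
    [[0,0,-5],[-0.2,-10,0],1],
    [[0,0,-5],[-0.2,-10,0],1],
    [[0,0,-5],[-0.2,-10,0],1],
    [[0,0,-5],[-0.2,-10,0],1],
    [[0,0,-5],[-0.2,-10,0],1],
    [[0,0,-5],[-0.2,-10,0],1],
    [[0,0,-5],[-0.2,-10,0],1],
    [[0,0,-5],[-0.2,-10,0],1],
    [[0,0,0],[0,0,0],1]
  ]
}}

```text
t: 20.33
tcp_pos: [0.5592, 0.126, 0.1559]
tool_rot: [0.302, 0.953, 0.001, 0.005]
force: [1.9, -5.6, 4.4]
finger_gap: 0.151
gripper_force: 30.1
```

Request:
{"name": "play_rows", "arguments": {
  "rows": [
    [[0,0,-5],[-0.2,-10,0],1],
    [[0,0,-5],[-0.2,-10,0],1],
    [[0,0,-5],[-0.2,-10,0],1],
    [[0,0,-5],[-0.2,-10,0],1],
    [[0,0,-5],[-0.2,-10,0],1],
    [[0,0,-5],[-0.2,-10,0],1],
    [[0,0,0],[0,0,0],1],
    [[0,0,0],[0,0,0],1]
  ]
}}

```text
t: 21.0
tcp_pos: [0.539, 0.071, 0.1559]
tool_rot: [0.048, 0.999, -0.001, 0.006]
force: [3.6, -5.6, 5.8]
finger_gap: 0.152
gripper_force: 30.4
```

```bash
python3 - <<'E'
from h import *
s=sense();d=s['tcp_pos'][:2]*1000-[653.5,59.6];print(s['force'],s['finger_gap'],np.hypot(*d),np.degrees(np.arctan2(d[1],-d[0])));plan([538.5,59,150],180)
E
```

```text
[ 3.59832651 -5.59065877  5.81419069] 0.1522294137004183 115.10742568908344 5.687582801876808
turn [-0.1   0.71 -5.45] shift [  0.5 -12.    5.9] norm 13.0 t 21.0 tcp [539.   71.  155.9] yaw 174.55
```

Request:
{"name": "play_rows", "arguments": {
  "rows": [
    [[0,0.4,-2.7],[-0.2,-5.7,0],1],
    [[0,0.3,-2.8],[-0.2,-6,0],1],
    [[0,0,0],[0,0,0],1],
    [[0,0,0],[0,0,0],1],
    [[0,0,0],[0,0,0],0],
    [[0,0,0],[0,0,0],0],
    [[0,0,0],[0,0,0],0],
    [[0,0,0],[0,0,0],0],
    [[0,0,0],[0,0,-20],0],
    [[0,0,0],[0,0,-40],0],
    [[0,0,0],[0,0,-30],0],
    [[0,0,0],[0,0,0],0]
  ]
}}

```text
t: 22.0
tcp_pos: [0.5391, 0.061, 0.2494]
tool_rot: [-0.002, 1.0, 0.0, 0.001]
force: [2.3, 0.1, 0.1]
finger_gap: 1.002
gripper_force: 0.0
```

```bash
python3 - <<'E'
from h import *
plan([448,110,250],180)
im,d,P,C=shot('wrist','w7')
Q=P.reshape(-1,3)*1000;m=(Q[:,2]>168)&(Q[:,2]<180)&(np.hypot(Q[:,0]-538,Q[:,1]-59)<25);print('pin',m.sum(),np.median(Q[m],0))
m=(Q[:,2]>85)&(Q[:,2]<170)&(Q[:,0]<505)&(Q[:,0]>380)&(Q[:,1]<130)&(Q[:,1]>-10);print('lens',m.sum(),Q[m].min(0),Q[m].max(0))
A=np.c_[Q[m][:,1],np.ones(m.sum())];k=np.linalg.lstsq(A,Q[m][:,2],rcond=None)[0];print('tilt',np.arctan(k[0]))
E
```

```text
turn [0.01 0.17 0.23] shift [91.1 49.  -0.6] norm 103.0 t 22.0 tcp [539.1  61.  249.4] yaw 180.23
pin 550 [537.81769706  60.46146862 172.99686473]
lens 25153 [ 4.06569376e+02 -1.88738794e-01  8.63918149e+01] [504.99518953 121.75592696 169.99917369]
tilt 0.6030414339206946
```

View pics/w7.png

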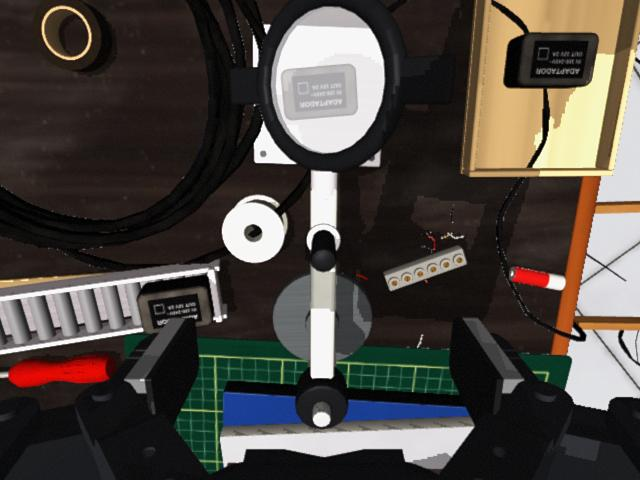

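The lens is tilted 0.60 rad with its left side high. The arm is centred, the checked adapter is in the tray, and lane_2 is at the stop. Next I press the left tab down with closed fingers.

Request:
{"name": "play_rows", "arguments": {
  "rows": [
    [[0,0,6.9],[0,0,0],1],
    [[0,0,6.9],[0,0,0],1],
    [[0,0,6.9],[0,0,0],1],
    [[0,0,6.9],[0,0,0],1],
    [[0,0,6.9],[0,0,0],1],
    [[0,0,6.9],[0,0,0],1],
    [[0,0,6.9],[0,0,0],1],
    [[0,0,6.9],[0,0,0],1],
    [[0,0,6.9],[0,0,0],1],
    [[0,0,6.9],[0,0,0],1],
    [[0,0,6.9],[0,0,0],1],
    [[0,0,6.9],[0,0,0],1]
  ]
}}

```text
t: 23.05
tcp_pos: [0.5342, 0.0612, 0.2421]
tool_rot: [0.662, 0.749, -0.004, -0.005]
force: [0.7, -0.0, -1.0]
finger_gap: -0.003
gripper_force: 0.0
```

Request:
{"name": "play_rows", "arguments": {
  "rows": [
    [[0,0,6.9],[0,0,0],1],
    [[0,0,0],[18,-30,0],1],
    [[0,0,0],[19,-30,0],1],
    [[0,0,0],[19,-30,0],1],
    [[0,0,0],[0,0,20],1],
    [[0,0,0],[0,0,20],1],
    [[0,0,0],[0,0,0],1],
    [[0,0,0],[0,0,0],1]
  ]
}}

```text
t: 23.72
tcp_pos: [0.4432, 0.1162, 0.2033]
tool_rot: [0.704, 0.71, -0.004, -0.005]
force: [-0.1, -1.0, 0.7]
finger_gap: 0.002
gripper_force: 0.0
```

```bash
python3 - <<'E'
from h import *
plan([449.5,117,180],90);s=sense();print(s['force'],s['finger_gap'])
E
```

```text
turn [-0.76 -0.07  0.54] shift [ 0.8  6.3 23.3] norm 24.0 t 23.7 tcp [443.2 116.2 203.3] yaw 90.54
[-0.10401592 -1.04457829  0.6972408 ] 0.0016577452878985262
```

Request:
{"name": "play_rows", "arguments": {
  "rows": [
    [[-0.7,0,0.5],[1,6,23],1],
    [[0,0,0],[0,0,7],1],
    [[0,0,0],[1,0,7],1],
    [[0,0,0],[2,0,7],1],
    [[0,0,0],[2,0,7],1],
    [[0,0,0],[1,0,6],1],
    [[0,0,0],[1,0,5],1],
    [[0,0,0],[0,0,3.5],1],
    [[0,0,0],[0,0,0],1],
    [[0,0,0],[0,0,0],1]
  ]
}}

```text
t: 24.55
tcp_pos: [0.4502, 0.124, 0.1388]
tool_rot: [0.707, 0.707, 0.001, 0.001]
force: [0.1, 0.3, 0.4]
finger_gap: -0.0
gripper_force: 0.0
```

Request:
{"name": "play_rows", "arguments": {
  "rows": [
    [[0,0,0],[0,0,-30],1],
    [[0,0,0],[0,0,-40],1],
    [[0,0,0],[0,-30,-35],0],
    [[0,0,0],[0,0,0],0],
    [[0,0,0],[0,0,0],0]
  ]
}}

```text
t: 24.97
tcp_pos: [0.4229, 0.1241, 0.2425]
tool_rot: [0.707, 0.707, 0.003, 0.002]
force: [0.2, -0.1, -0.4]
finger_gap: 0.421
gripper_force: 0.0
```

```bash
cat > lens.py <<'E'
from h import *
plan([449.5,117,180],90)
im,d,P,C=shot('wrist','w8')
Q=P.reshape(-1,3)*1000
m=(Q[:,2]>85)&(Q[:,2]<170)&(Q[:,0]<505)&(Q[:,0]>395)&(Q[:,1]<140)&(Q[:,1]>-20);print('lens',m.sum(),np.median(Q[m],0))
for i in range(3):
    L=Q[m];A=np.c_[L[:,:2],np.ones(len(L))];k=np.linalg.lstsq(A,L[:,2],rcond=None)[0];r=abs(L[:,2]-A@k);m[np.where(m)[0][r>8]]=0
print('tilt',np.arctan(k[:2]),L.min(0),L.max(0))
E
python3 lens.py
```

```text
turn [ 0.45 -0.06  0.06] shift [-7.1 26.6 62.5] norm 68.0 t 25.0 tcp [422.9 124.1 242.5] yaw 90.06
lens 14778 [443.20290725  66.44072983 129.39086723]
tilt [0.00712621 0.00288817] [400.38634923 -17.48240487 123.35573344] [504.97499859 129.57519468 135.48662275]
```

The lens is level (tilt about 0.003). Now I move over the lane's high end to measure the rails and the new adapters.

Request:
{"name": "play_rows", "arguments": {
  "rows": [
    [[0.4,0,-4.6],[0,0,0],0],
    [[0,0,0],[-34.5,16.4,0],0],
    [[0,0,0],[-34.5,16.4,0],0],
    [[0,0,0],[-34.5,16.4,0],0],
    [[0,0,0],[-34.5,16.4,0],0],
    [[0,0,0],[-34.5,16.4,0],0],
    [[0,0,0],[-34.5,16.4,0],0],
    [[0,0,0],[-34.5,16.4,0],0],
    [[0,0,0],[-34.5,16.4,0],0],
    [[0,0,0],[-34.5,16.4,0],0],
    [[0,0,0],[-34.5,16.4,0],0],
    [[0,0,0],[-34.5,16.4,0],0]
  ]
}}

```text
t: 26.02
tcp_pos: [0.6339, -0.2415, 0.2366]
tool_rot: [0.678, 0.735, -0.001, -0.003]
force: [0.6, 0.2, 0.3]
finger_gap: 1.0
gripper_force: 0.0
```

Request:
{"name": "play_rows", "arguments": {
  "rows": [
    [[0,0,0],[0,0,0],0],
    [[0,0,0],[0,0,0],0]
  ]
}}

```text
t: 26.18
tcp_pos: [0.6337, -0.2419, 0.2362]
tool_rot: [0.679, 0.734, -0.001, -0.003]
force: [-0.2, 0.3, -0.6]
finger_gap: 1.002
gripper_force: 0.0
```

```bash
python3 - <<'E'
from h import *
plan([634,-240,240],94.7)
im,d,P,C=shot('wrist','w9')
E
```

```text
turn [-0.35 -0.19 -0.24] shift [ 1.9  0.4 -3.8] norm 4.0 t 26.2 tcp [ 633.7 -241.9  236.2] yaw 94.46
```

View pics/w9.png

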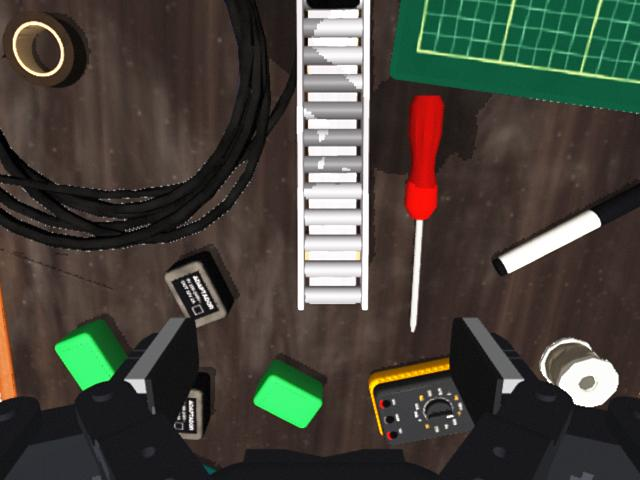

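Rails run vertically at columns 301 and 365, with the high end at row 303. New adapter 1 is at about (197,293).

```bash
python3 - <<'E'
from h import *
C=cal('wrist');P=np.load('pics/w9.npy')*1000;im=np.load('pics/w9_im.npy')
# deck plane from roller points
pts=[]
for v in range(40,300):
    for u in range(315,355): 
        q=P[v,u]
        if q[2]>15: pts.append(q)
pts=np.array(pts)
A=np.c_[pts[:,:2],np.ones(len(pts))]
w=np.ones(len(pts),bool)
for i in range(8):
    k=np.linalg.lstsq(A[w],pts[w,2],rcond=None)[0]; r=pts[:,2]-A@k; w=(r>-1.5)&(r<4)
print('deck plane',k.round(4),w.sum())
# rail tops: points 4..9 above the deck
for v0,v1 in [(100,140),(180,220),(250,290)]:
    for u0,u1 in [(290,315),(352,378)]:
        Q=P[v0:v1,u0:u1].reshape(-1,3);h=Q[:,2]-np.c_[Q[:,:2],np.ones(len(Q))]@k
        m=(h>3)&(h<10);print((v0,u0),m.sum(),np.median(Q[m],0).round(1),np.median(h[m]).round(1))
for u,v in [(301,60),(366,60),(301,180),(366,180),(301,290),(365,290),(333,303)]: print(u,v,px(P/1000,u,v,1))
m=((P[:,:,2]>25)&(P[:,:,2]<37)).astype(np.uint8)
m=cv2.morphologyEx(m,cv2.MORPH_OPEN,np.ones((5,5)));n,l,st,_=cv2.connectedComponentsWithStats(m)
for i in range(1,n):
    if st[i,4]>400:
        Q=P[l==i];print(st[i],cv2.minAreaRect(Q[:,:2].astype(np.float32)),np.median(Q[:,2]),np.median(im[l==i],0))
E
```

```text
deck plane [ 0.017  -0.2119 -0.1303] 4929
(100, 290) 239 [ 610.3 -173.4   53.5] 6.6
(100, 352) 240 [ 656.9 -170.    53.6] 6.5
(180, 290) 226 [ 614.6 -228.1   65.3] 6.6
(180, 352) 230 [ 661.1 -225.2   65.1] 6.4
(250, 290) 225 [ 618.8 -278.9   75.9] 6.4
(250, 352) 238 [ 665.3 -274.5   75.8] 6.4
301 60 [ 608.4 -133.7   44.3]
366 60 [ 653.7 -130.1   45.3]
301 180 [ 614.5 -215.    62.5]
366 180 [ 660.9 -211.3   62.3]
301 290 [ 620.4 -292.5   79.1]
365 290 [ 667.  -288.9   78.7]
333 303 [ 645.6 -309.9   59.7]
[ 302   18   61   20 1168] ((628.4885864257812, -108.64553833007812), (43.17816162109375, 12.834280967712402), 4.512857913970947) 32.87659794577699 [207. 204. 206.]
[ 225   65   36  104 1200] ((568.6295776367188, -177.1664276123047), (79.12001037597656, 14.325055122375488), 75.24376678466797) 29.922125668593424 [25. 24. 22.]
[309 120  47   9 409] ((633.8448486328125, -175.33282470703125), (35.115089416503906, 5.886349201202393), 4.472170352935791) 31.049481940206125 [252. 249. 250.]
[309 147  47   9 408] ((635.4398803710938, -195.04640197753906), (35.263851165771484, 6.184634208679199
[... 484 characters left out ...]
.321781158447266) 29.813076705894392 [101.  93.  86.]
[  55  332   60   57 2086] ((427.7654113769531, -398.6600341796875), (39.542938232421875, 50.32573699951172), 27.31456184387207) 29.851197623003284 [ 61. 251. 121.]
[ 254  374   68   54 2171] ((613.1885986328125, -427.2026062011719), (38.61012649536133, 57.91253662109375), 62.376365661621094) 29.675537525306883 [ 62. 251. 121.]
[ 375  376   98   69 4743] ((740.953125, -427.3951416015625), (84.6896743774414, 65.1429443359375), 18.4706974029541) 29.02761888382077 [63. 63. 65.]
[ 175  387   29   53 1150] ((521.6353759765625, -448.4897766113281), (58.32709884643555, 26.080936431884766), 89.35855865478516) 29.83411942212935 [100.5  93.   86. ]
```

Request:
{"name": "play_rows", "arguments": {
  "rows": [
    [[-0.3,-0.2,-7],[0,0,0],0.2],
    [[0,0,-7],[0,0,0],0.2],
    [[0,0,-7.1],[0,0,0],0.2],
    [[0,0,-0.7],[-6,-30,0],0.2],
    [[0,0,0],[-6,-30,0],0.2],
    [[0,0,0],[-6,-30,20],0.2],
    [[0,0,0],[-6,-30,20],0.2],
    [[0,0,0],[-4,-12,30],0.2],
    [[0,0,0],[0,0,40],0.2],
    [[0,0,0],[0,0,40],0.2],
    [[0,0,0],[0,0,0],0.2],
    [[0,0,0],[0,0,0],0.2]
  ],
  "grip_force": 50
}}

```text
t: 27.23
tcp_pos: [0.5261, -0.3205, 0.0868]
tool_rot: [0.526, 0.85, 0.001, -0.003]
force: [-0.2, -0.5, 0.6]
finger_gap: 0.799
gripper_force: 0.0
```

```bash
python3 - <<'E'
from h import *
plan([528.3,-325.8,18.5],116.3)
E
```

```text
turn [-0.09 -0.3   0.2 ] shift [-5.7 -0.4 68.3] norm 69.0 t 27.2 tcp [ 526.1 -320.5   86.8] yaw 116.5
```

Request:
{"name": "play_rows", "arguments": {
  "rows": [
    [[0,-0.3,0.2],[-5.7,-0.4,20],0.2],
    [[0,0,0],[0,0,25],0.2],
    [[0,0,0],[0,0,15],0.2],
    [[0,0,0],[0,0,8],0.2],
    [[0,0,0],[0,0,0],0.2],
    [[0,0,0],[0,0,0],1],
    [[0,0,0],[0,0,0],1],
    [[0,0,0],[0,0,0],1],
    [[0,0,0],[0,0,0],1],
    [[0,0,0],[0,0,0],1]
  ]
}}

```text
t: 28.07
tcp_pos: [0.532, -0.33, 0.024]
tool_rot: [0.528, 0.849, -0.002, 0.006]
force: [-0.0, 1.0, 6.1]
finger_gap: 0.431
gripper_force: 52.0
```

Request:
{"name": "play_rows", "arguments": {
  "rows": [
    [[0,0,0],[0,0,-20],1],
    [[0,0,0],[0,0,-40],1],
    [[0,0,0],[0,0,-40],1],
    [[0,0,0],[0,0,-40],1],
    [[0,0,0],[0,0,-30],1],
    [[0,-4,7],[0,0,0],1],
    [[0,-4,7],[0,0,0],1],
    [[0,-4,7],[0,0,0],1],
    [[0,0,0],[0,0,0],1],
    [[0,0,0],[0,0,0],1]
  ]
}}

```text
t: 28.9
tcp_pos: [0.5296, -0.3269, 0.1921]
tool_rot: [0.655, 0.75, -0.049, 0.082]
force: [-0.2, 0.4, -0.9]
finger_gap: 0.433
gripper_force: 51.1
```

```bash
cat >> h.py <<'E'
U=np.array([.0785,-.975,.2083]);NN=np.array([-.0166,.2073,.978])
def lane(s,up): return np.array([637.6,-223.6,73.4])+(s-189.6)*U+NN*(3+up)
E
python3 - <<'E'
from h import *
planL(lane(230,80),94.6);print(lane(230,80).round(),lane(230,3).round(),lane(97,0).round(1))
E
```

```text
turn [ 2.61 -1.11  2.88] shift [ 76.5 116.   13.5] t 28.9 [ 529.6 -326.9  192.1] gap 0.433 F [-0.2  0.4 -0.9]
[ 639. -246.  163.] [ 641. -262.   88.] [ 630.3 -132.7   57. ]
```

Request:
{"name": "play_rows", "arguments": {
  "rows": [
    [[2.6,-1.1,2.9],[0,0,0],1],
    [[0,0,0],[19,29,0],1],
    [[0,0,0],[19,29,0],1],
    [[0,0,0],[19,29,0],1],
    [[0,0,0],[19,29,0],1],
    [[0,0,0],[0,0,14],1],
    [[0,0,0],[0,0,20],1],
    [[0,0,0],[0,0,20],1],
    [[0,0,0],[0,0,0],1],
    [[0,0,0],[0,0,0],1]
  ]
}}

```text
t: 29.73
tcp_pos: [0.6401, -0.2565, 0.1216]
tool_rot: [0.676, 0.73, -0.071, 0.074]
force: [0.4, -0.4, -2.0]
finger_gap: 0.429
gripper_force: 51.1
```

```bash
python3 - <<'E'
from h import *
planL(lane(230,8),94.6)
im,d,P,C=shot('wrist','w10');shot('side','s10')
im2=np.load('pics/s10_im.npy')
cv2.imwrite('pics/s10c.png',np.hstack([cv2.resize(im2[230:350,290:420],(433,400),interpolation=cv2.INTER_CUBIC),cv2.resize(im[240:480,180:400],(366,400))])[:,:,::-1])
E
```

```text
turn [-0.16 -0.07 -0.19] shift [ 1.8  0.2 29.2] t 29.7 [ 640.1 -256.5  121.6] gap 0.429 F [ 0.4 -0.4 -2. ]
```

View pics/s10c.png

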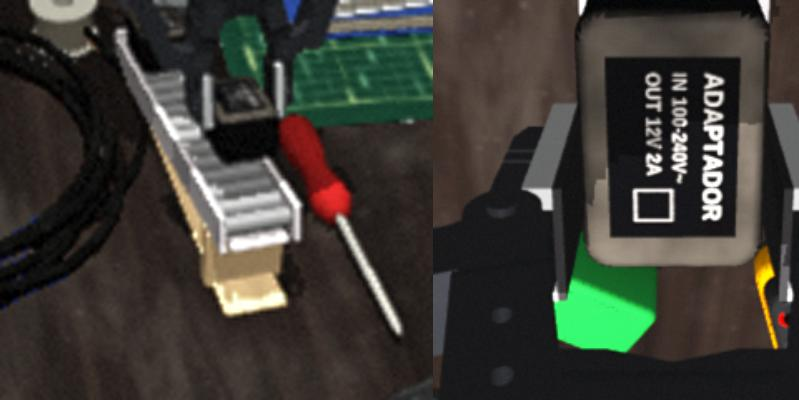

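The brick is held level over the lane's high end. I'll measure the held brick relative to the lane frame from depth.

```bash
cat > held.py <<'E'
import sys
from h import *
P=np.load(f'pics/{sys.argv[1]}.npy')*1000
c0=np.array([637.6,-223.6,73.4]);Y=np.cross(NN,U)
Q=P.reshape(-1,3);Q=Q[~np.isnan(Q[:,0])]-c0
s=Q@U+189.6;y=Q@Y;h=Q@NN+15
m=(h>20)&(h<110)&(abs(y)<18)&(s>150)&(s<300)
hh=np.median(h[m]);m&=abs(h-hh)<5;A=np.c_[s[m],y[m],np.ones(m.sum())];k=np.linalg.lstsq(A,h[m],rcond=None)[0]
print('top above deck',hh.round(1),'=> bottom',(hh-30).round(1),'tilt',k[:2].round(3))
m=(abs(h-hh)<4)&(abs(y)<40)&(s>150)&(s<300)
r=cv2.minAreaRect(np.c_[s[m],y[m]].astype(np.float32));print(r, np.percentile(y[m],[1,99]),np.percentile(s[m],[1,99]))
E
python3 held.py w10
```

```text
top above deck 61.0 => bottom 31.0 tilt [-0.003 -0.006]
((226.55027770996094, 0.7809295654296875), (64.75328063964844, 57.042537689208984), 27.20016860961914) [-26.29732859  26.83255877] [198.25229011 253.82438989]
```

Request:
{"name": "play_rows", "arguments": {
  "rows": [
    [[-0.16,0,-0.2],[0,0,10],1],
    [[0,0,0],[0,0,10],1],
    [[0,0,0],[0,0,6],1],
    [[0,0,0],[0,0,0],1],
    [[0,0,0],[0,0,0],1]
  ]
}}

```text
t: 30.25
tcp_pos: [0.6406, -0.2614, 0.0967]
tool_rot: [0.675, 0.731, -0.07, 0.076]
force: [-0.4, 0.8, -1.7]
finger_gap: 0.426
gripper_force: 51.1
```

```bash
python3 - <<'E'
from h import *
planL(lane(230,9),94.6);planL(lane(101,9),94.6)
E
```

```text
turn [ 0.09  0.01 -0.06] shift [1.5 0.1 2.9] t 30.2 [ 640.6 -261.4   96.7] gap 0.426 F [-0.4  0.8 -1.7]
turn [ 0.09  0.01 -0.06] shift [1.305e+02 1.000e-01 3.300e+00] t 30.2 [ 640.6 -261.4   96.7] gap 0.426 F [-0.4  0.8 -1.7]
```

Request:
{"name": "play_rows", "arguments": {
  "rows": [
    [[0,0,0],[0,0,3],1],
    [[0,0,0],[20,0,0],1],
    [[0,0,0],[25,0,0],1],
    [[0,0,0],[25,0,0],1],
    [[0,0,0],[25,0,0],1],
    [[0,0,0],[15,0,0],1],
    [[0,0,0],[12,0,0],1],
    [[0,0,0],[0,0,0],1],
    [[0,0,0],[0,0,2],1],
    [[0,0,0],[0,0,0],1]
  ]
}}

```text
t: 31.08
tcp_pos: [0.6323, -0.1446, 0.0676]
tool_rot: [0.675, 0.731, -0.07, 0.077]
force: [1.1, -0.1, -1.4]
finger_gap: 0.431
gripper_force: 51.1
```

```bash
python3 - <<'E'
from h import *
planL(lane(109,6),94.6)
E
```

```text
turn [ 0.22  0.1  -0.09] shift [ 1.9 -1.1  1.9] t 31.1 [ 632.3 -144.6   67.6] gap 0.431 F [ 1.1 -0.1 -1.4]
```

Request:
{"name": "play_rows", "arguments": {
  "rows": [
    [[0,0,0],[0,-1,2],1],
    [[0,0,0],[0,0,0],1],
    [[0,0,0],[0,0,0],0.3],
    [[0,0,0],[0,0,0],0.3],
    [[0,0,0],[0,0,0],0.3],
    [[0,0,0],[0,0,0],0.3],
    [[0,0,0],[0,0,-20],0.3],
    [[0,0,0],[0,0,-40],0.3],
    [[0,0,0],[0,0,-40],0.2],
    [[0,6,0],[0,0,-40],0.2],
    [[0,6,0],[0,0,-35],0.2],
    [[0,0,0],[0,0,0],0.2]
  ]
}}

```text
t: 32.08
tcp_pos: [0.6332, -0.1152, 0.2464]
tool_rot: [0.679, 0.734, 0.005, 0.008]
force: [0.3, -0.3, 1.6]
finger_gap: 0.797
gripper_force: 0.0
```

```bash
cat > lanestat.py <<'E'
import sys
from h import *
im,d,P,C=shot('wrist',sys.argv[1])
P=P*1000;c0=np.array([637.6,-223.6,73.4]);Y=np.cross(NN,U)
Q=P-c0;s=Q@U+189.6;y=Q@Y;h=Q@NN+15
m=((h>25)&(h<36)&(abs(y)<30)&(s>-20)&(s<300)).astype(np.uint8)
print('s extent of brick tops',np.percentile(s[m>0],[1,25,50,75,99]).round(1),'y',np.percentile(y[m>0],[1,50,99]).round(1),m.sum())
hs,_=np.histogram(s[m>0],np.arange(-5,285,5));print(dict(zip(range(-5,280,5),hs)))
plan([518.5,-448,100],90)
E
python3 lanestat.py w11
```

```text
s extent of brick tops [  1.3  27.8  56.   85.2 113.8] y [-17.9   0.5  18.8] 7766
{-5: np.int64(29), 0: np.int64(293), 5: np.int64(360), 10: np.int64(357), 15: np.int64(357), 20: np.int64(354), 25: np.int64(353), 30: np.int64(345), 35: np.int64(348), 40: np.int64(334), 45: np.int64(348), 50: np.int64(350), 55: np.int64(305), 60: np.int64(336), 65: np.int64(308), 70: np.int64(349), 75: np.int64(349), 80: np.int64(324), 85: np.int64(325), 90: np.int64(350), 95: np.int64(326), 100: np.int64(320), 105: np.int64(340), 110: np.int64(284), 115: np.int64(22), 120: np.int64(0), 125: np.int64(0), 130: np.int64(0), 135: np.int64(0), 140: np.int64(0), 145: np.int64(0), 150: np.int64(0), 155: np.int64(0), 160: np.int64(0), 165: np.int64(0), 170: np.int64(0), 175: np.int64(0), 180: np.int64(0), 185: np.int64(0), 190: np.int64(0), 195: np.int64(0), 200: np.int64(0), 205: np.int64(0), 210: np.int64(0), 215: np.int64(0), 220: np.int64(0), 225: np.int64(0), 230: np.int64(0), 235: np.int64(0), 240: np.int64(0), 245: np.int64(0), 250: np.int64(0), 255: np.int64(0), 260: np.int64(0), 265: np.int64(0), 270: np.int64(0), 275: np.int64(0)}
turn [0.71 0.19 4.43] shift [-333.6 -112.5  142.6] norm 380.0 t 32.1 tcp [ 631.  -114.4  242.6] yaw 94.43
```

Both bricks have settled end to end (s from 0 to 115 mm). Now the second new adapter.

Request:
{"name": "play_rows", "arguments": {
  "rows": [
    [[0.7,0.2,3.5],[0,0,0],0.2],
    [[0,0,0],[-37,-12.6,3],0.2],
    [[0,0,0],[-37,-12.6,3],0.2],
    [[0,0,0],[-37,-12.6,3],0.2],
    [[0,0,0],[-37,-12.6,3],0.2],
    [[0,0,0],[-37,-12.6,3],0.2],
    [[0,0,0],[-37,-12.6,3],0.2],
    [[0,0,0],[-37,-12.6,3],0.2],
    [[0,0,0],[-37,-12.6,3],0.2],
    [[0,0,0],[-37,-12.6,3],0.2],
    [[0,0,0],[0,0,0],0.2],
    [[0,0,0],[0,0,0],0.2]
  ]
}}

```text
t: 33.13
tcp_pos: [0.5184, -0.4481, 0.2074]
tool_rot: [0.702, 0.712, -0.002, -0.007]
force: [0.3, 0.2, -0.8]
finger_gap: 0.801
gripper_force: 0.0
```

```bash
python3 - <<'E'
from h import *
im,d,P,C=shot('wrist','w12');P=P*1000
m=((P[:,:,2]>25)&(P[:,:,2]<37)).astype(np.uint8)
m=cv2.morphologyEx(m,cv2.MORPH_OPEN,np.ones((5,5)));n,l,st,_=cv2.connectedComponentsWithStats(m)
for i in range(1,n):
    if st[i,4]>600:
        Q=P[l==i];print(st[i],cv2.minAreaRect(Q[:,:2].astype(np.float32)),np.median(im[l==i],0))
plan([516,-448,80],91.4)
E
```

```text
[ 164  108   80   90 4240] ((429.069091796875, -402.6351318359375), (38.112525939941406, 58.07664489746094), 27.636098861694336) [ 60. 240. 108.]
[ 568  150   72   99 5664] ((724.194091796875, -433.167236328125), (51.12946319580078, 64.43795776367188), 17.150484085083008) [50. 50. 50.]
[ 413  154   88   76 3966] ((612.9181518554688, -427.6860046386719), (38.02643966674805, 58.72956848144531), 62.791072845458984) [ 52. 237. 100.]
[ 298  180   51   76 3739] ((515.5949096679688, -448.7003479003906), (37.504119873046875, 57.76964569091797), 0.06072969362139702) [83. 76. 70.]
[ 276  304   78   61 2977] ((509.839599609375, -545.6550903320312), (38.520572662353516, 57.69081497192383), 65.16535949707031) [  3. 247. 245.]
turn [-0.77 -0.44 -0.44] shift [ -1.7  -3.2 127.8] norm 128.0 t 33.2 tcp [ 519.2 -446.3  207.8] yaw 90.96
```

Request:
{"name": "play_rows", "arguments": {
  "rows": [
    [[-0.7,-0.4,0.9],[-2.4,-3.6,0],0.2],
    [[0,0,0],[0,0,35],0.2],
    [[0,0,0],[0,0,35],0.2],
    [[0,0,0],[0,0,35],0.2],
    [[0,0,0],[0,0,35],0.2],
    [[0,0,0],[0,0,30],0.2],
    [[0,0,0],[0,0,0],0.2],
    [[0,0,0],[0,0,0],0.2]
  ]
}}

```text
t: 33.85
tcp_pos: [0.5166, -0.4467, 0.0384]
tool_rot: [0.705, 0.709, -0.0, -0.001]
force: [0.1, 0.3, -0.0]
finger_gap: 0.798
gripper_force: 0.0
```

```bash
python3 - <<'E'
from h import *
plan([515.6,-448.7,20],90)
E
```

```text
turn [-0.1  -0.07  0.27] shift [-2.  -1.  18.4] norm 19.0 t 33.9 tcp [ 516.6 -446.7   38.4] yaw 90.27
```

Request:
{"name": "play_rows", "arguments": {
  "rows": [
    [[0,0,0.3],[-2,-1,10],0.2],
    [[0,0,0],[0,0,8.5],0.2],
    [[0,0,0],[0,0,0],0.2],
    [[0,0,0],[0,0,0],1],
    [[0,0,0],[0,0,0],1],
    [[0,0,0],[0,0,0],1],
    [[0,0,0],[0,0,0],1],
    [[0,0,0],[0,0,0],1]
  ]
}}

```text
t: 34.52
tcp_pos: [0.5167, -0.4523, 0.0229]
tool_rot: [0.708, 0.706, -0.001, 0.003]
force: [0.2, -0.5, 5.1]
finger_gap: 0.431
gripper_force: 52.1
```

Request:
{"name": "play_rows", "arguments": {
  "rows": [
    [[0,0,0],[0,0,-20],1],
    [[0,0,0],[0,0,-40],1],
    [[0,0,0],[0,0,-40],1],
    [[0,0,0],[0,0,-40],1],
    [[0,0,0],[0,0,-30],1],
    [[0,-6,-2.2],[0,0,0],1],
    [[0,-6,-2.2],[0,0,0],1],
    [[0,0,0],[0,0,0],1],
    [[0,0,0],[0,0,0],1]
  ]
}}

```text
t: 35.27
tcp_pos: [0.5154, -0.4489, 0.1908]
tool_rot: [0.676, 0.729, -0.074, 0.073]
force: [0.6, -0.5, -1.4]
finger_gap: 0.428
gripper_force: 51.5
```

```bash
python3 - <<'E'
from h import *
planL(lane(232,45),94.6)
E
```

```text
turn [-0.45  0.03 -0.22] shift [192.  139.9  22.4] t 35.3 [ 515.4 -448.9  190.8] gap 0.428 F [ 0.6 -0.5 -1.4]
```

Request:
{"name": "play_rows", "arguments": {
  "rows": [
    [[-0.45,0,-0.2],[27.4,20,0],1],
    [[0,0,0],[27.4,20,0],1],
    [[0,0,0],[27.4,20,0],1],
    [[0,0,0],[27.4,20,0],1],
    [[0,0,0],[27.4,20,0],1],
    [[0,0,0],[27.4,20,0],1],
    [[0,0,0],[27.4,20,0],1],
    [[0,0,0],[0,0,10],1],
    [[0,0,0],[0,0,12],1],
    [[0,0,0],[0,0,0],1],
    [[0,0,0],[0,0,0],1]
  ]
}}

```text
t: 36.18
tcp_pos: [0.6398, -0.2593, 0.1277]
tool_rot: [0.676, 0.73, -0.072, 0.076]
force: [0.3, 0.1, -1.9]
finger_gap: 0.43
gripper_force: 51.4
```

```bash
python3 - <<'E'
from h import *
planL(lane(232,9),94.6)
shot('wrist','w13')
E
python3 held.py w13
```

```text
turn [-0.13  0.16 -0.2 ] shift [ 3.8  0.7 33.7] t 36.2 [ 639.8 -259.3  127.7] gap 0.43 F [ 0.3  0.1 -1.9]
top above deck 67.5 => bottom 37.5 tilt [ 0.007 -0.008]
((231.90237426757812, -1.3617591857910156), (57.524803161621094, 64.32850646972656), 63.00477981567383) [-27.04078375  26.60741936] [203.89879897 259.68992165]
```

Request:
{"name": "play_rows", "arguments": {
  "rows": [
    [[0,0.1,-0.2],[0,0.6,12],1],
    [[0,0,0],[0,0,12],1],
    [[0,0,0],[0,0,8],1],
    [[0,0,0],[0,0,2.5],1],
    [[0,0,0],[0,0,0],1],
    [[0,0,0],[15,0,0],1],
    [[0,0,0],[25,0,0],1],
    [[0,0,0],[20,0,0],1],
    [[0,0,0],[13,0,0],1],
    [[0,0,0],[0,0,0],1],
    [[0,0,0],[0,0,0],1]
  ]
}}

```text
t: 37.15
tcp_pos: [0.6368, -0.1927, 0.0809]
tool_rot: [0.673, 0.732, -0.071, 0.077]
force: [0.2, -0.0, -1.0]
finger_gap: 0.432
gripper_force: 51.5
```

```bash
python3 - <<'E'
from h import *
planL(lane(162,6),94.6)
E
```

```text
turn [0.12 0.2  0.24] shift [-1.1 -1.7  4.8] t 37.1 [ 636.8 -192.7   80.9] gap 0.432 F [ 0.2 -0.  -1. ]
```

Request:
{"name": "play_rows", "arguments": {
  "rows": [
    [[0,0,0.2],[0,-1.3,4],1],
    [[0,0,0],[0,0,0],1],
    [[0,0,0],[0,0,0],0.3],
    [[0,0,0],[0,0,0],0.3],
    [[0,0,0],[0,0,0],0.3],
    [[0,0,0],[0,0,0],0.3],
    [[0,0,0],[0,0,-20],0.3],
    [[0,0,0],[0,0,-40],0.3],
    [[0,0,0],[0,0,-40],0.2],
    [[0,6,0],[0,0,-40],0.2],
    [[0,6,0],[0,0,-35],0.2],
    [[0,0,0],[0,0,0],0.2]
  ]
}}

```text
t: 38.15
tcp_pos: [0.6377, -0.166, 0.2583]
tool_rot: [0.679, 0.734, 0.004, 0.009]
force: [1.2, -1.3, 1.0]
finger_gap: 0.799
gripper_force: 0.0
```

```bash
python3 lanestat.py w14 | grep -v int64; python3 - <<'E'
from h import *
im2,d2,P2,C2=shot('top','top3');shot('side','s14')
a=np.load('pics/s14_im.npy');b=np.load('pics/w14_im.npy')
cv2.imwrite('pics/fin.png',np.hstack([cv2.resize(a[150:420,180:460],(400,386)),cv2.resize(b[:386],(400,241),).repeat(1,0) if 0 else cv2.resize(b,(400,386))])[:,:,::-1])
E
```

```text
s extent of brick tops [  2.5  41.3  83.6 127.7 171.3] y [-18.2   0.2  18.5] 11814
turn [0.66 0.37 4.39] shift [-282.9 -117.2  154.4] norm 343.0 t 38.2 tcp [ 635.7 -165.1  254.4] yaw 94.39
```

View pics/fin.png

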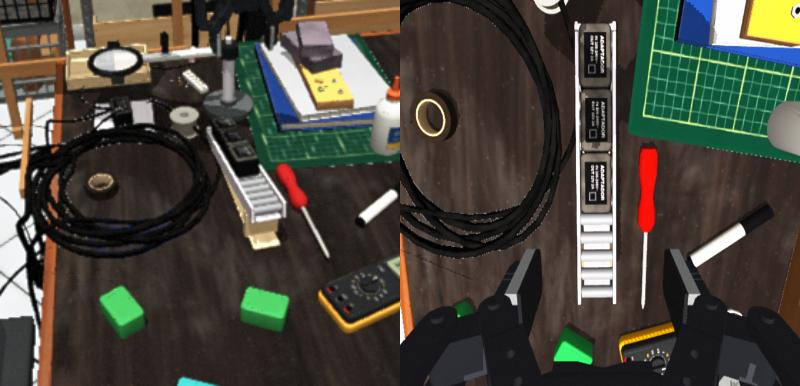

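View pics/top3.png

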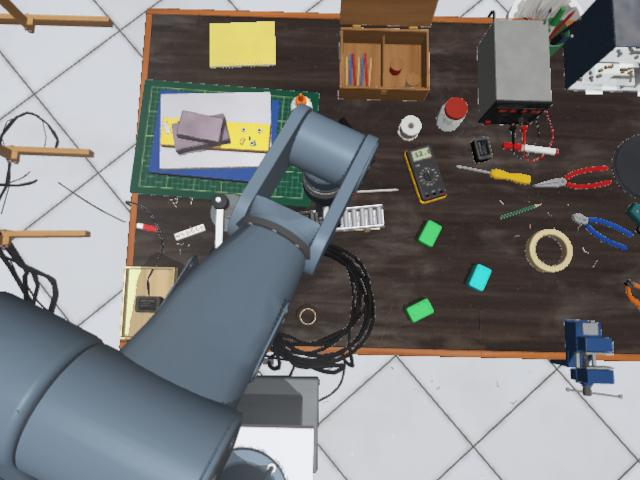

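```bash
python3 -c "
from station import *
print(sign_off())"
```

```text
the job is handed in; nothing more can be done
None
```

I handed the job in at about 38 s and every step appeared done in my last checks; no verdict came back. The checked adapter is in the out tray. The oldest adapter is flat on the plate with the lens level and centred over it. Both new adapters (only two were there) are in the lane behind the remaining stock.

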